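# Hang a parts bin on a slatwall rail and press it home

## Robot

A 7-joint arm with a two-finger parallel gripper is mounted at the origin on a cart in front of the work surface, level with it; the furniture and walls round the work are solid. World frame = base frame: x ahead of the robot, y to its left, z up, the work surface at z = 0. Lengths are in mm, angles in degrees, forces in N, time in s.
With the tool pointing down it reaches from about 375 to 925 mm from the base axis. Payload 3.1 kg.
Tool frame: the origin (TCP) lies between the finger pads, 19 mm behind the fingertips; this is the grasp point; z points along the fingers, y is the line along which they close (so a half turn about z gives the same grasp; the last joint's range is limited). The gripper opens to 85 mm and grips with 20 to 120 N. Pads are 22 mm wide; open, the fingers measure 114 mm over their backs; the gripper's body (76 mm by 85 mm) begins 54 mm behind the grasp point. The pads swing forward as they close: fully open they stand 13 mm farther back than shut.
Start: joints at [-80.718, 21.939, 2.515, 91.553, -1.026, 66.532, -2.859], TCP at [166.954, 628.196, 249.969] pointing down, gripper open.
Joint ranges: [-149.38, 149.38], [-23.57, 123.04], [-84.95, 90], [0, 143.3], [-89.99, 269.99], [3.08, 112.72], [-163.45, 163.45]. Speed limits (degrees/s): [159.86, 159.86, 180, 180, 180, 180, 180].

## Interface

Orientations are given as a 3x3 rotation matrix whose columns are the frame's x, y, z axes.
In Python, from cell import r, imaging, ticket gives the robot as it stands.
- The arm moves only by the tool crank_tcp, called after ">>>" by a JSON object that holds its "fn" and its "kwargs". Schema: {"type":"object","properties":{"deltas":{"type":"array","items":{"type":"number"},"minItems":5,"maxItems":60},"grip_n":{"type":"number"},"only":{"type":"string"},"quiet":{"type":"boolean"},"lines":{"type":"string"}},"required":["deltas"],"additionalProperties":false}. deltas is one flat list of numbers that holds 1 to 12 rows one after another, with no inner brackets; each row has 5 numbers: dx, dy, dz in units of 50 mm, then a turn about the tool's z in units of 5 degrees, then the finger opening in mm; each row shifts and turns the commanded pose from where the row before left it, along the tool's axes as they then stand; what a row does not reach is not made up. A row lasts 1/12 s, in which the tool goes at most 41.7 mm and 7.16 degrees, less where a joint would pass 70% of its speed; a pose out of reach is approached as far as the arm can. The fingers move at their own pace and stop on an object; grip_n is the grip in N (left out, the last holds). Time passes only in rows, so rows that do not move let the fingers close. The tool returns the time, the measured TCP pose, the force, the opening and the grip force at its end. only (a regular expression) keeps the lines of the reply that match it, lines (a string "A,B") keeps lines A to B, and quiet returns only ok. Input that does not fit is refused with a message, and nothing moves.
- r.get_obs(): the state, without advancing time (a new reading comes with each control period).
- imaging.get_image(name): name is "scene" or "top"; returns the picture (400x640x3 uint8, blue, green, red); there is no depth.
- imaging.get_calibration(name): a dict with "camera_matrix" (3x3 intrinsics, pixels), "eye" and "attitude" of the camera in the world. Camera axes: x right, y up, looking along -z (the intrinsics and any distortion apply to the point x, -y, -z); pixel columns grow to the right and rows downward; lengths in mm; the calibration is good to about 2 mm. A picture is of the moment at which its call begins. get_calibration takes no time and is no camera call.
- ticket.finish_job(): hands the job in; it is judged then, once.
The state is a dict: "t": time; "qpos": joint angles; "joint_vel": joint speeds; "tau": joint torques, N m; "tcp_pos": TCP position; "tcp_rot": TCP orientation; "wrist_force": force on the tool from outside, world axes, zero at the start; "torque": the same for the moment, N m; "width": finger opening in mm; "grasp_force": force on a finger pad.
Only numpy, scipy, OpenCV 4.12 (cv2) and the standard library are available. Lean on these libraries where they do the work, as an engineer would, in place of code of your own. Each camera call takes 0.05 s, during which the arm holds its last target. There are 200 camera calls.

## Task

Hang the blue parts bin beside the red one on the white slatwall rail: tilt its hooked tongue into the groove, swing the bin down level, then press it straight down behind the steel spring bar until it sits fully home with the red tell-tale strip pushed flush, and let go. Feel for the rail, whose height is not known exactly, and never push hard on the rack (a dozen newtons is plenty); leave the tape roll, the screw tin and the wooden offcut where they are.

Things in the scene. Friction and masses are not known exactly. Their poses are not given: they have to be found in the camera images.
- bin: Loose blue open parts bin, 0.13-0.24 kg, 110 mm deep (x), 60 wide (y). Origin: centre of underside, z = 0 on the bench; +x to its back (goes to the rail), z up. Back plate 4 mm thick, outer face x = +55, z 0 to 60; floor underside z = 14. Side walls' outer faces y = -30, +30: z 14 to 56 for x = -29 to 51, only to z = 42 farther forward.
- bin_grip (a point): Point between the bin's side walls, (-5, 0, 40) mm in its frame: a good TCP place for a grasp across the walls (60 mm). Lean the gripper back toward the bin's front (fingers point forward and down, 30 deg from vertical) with the bin level; it is then about upright when the bin is tilted in.
- bin_skirt (a point): Middle of the lower edge of the bin's back plate, (53, 0, 0) mm in its frame. The lowest 14 mm of the plate, below the floor, are a free skirt 4 mm thick that goes between spring bar and rail.
- tongue_root (a point): On the bin at (55, 0, 56) mm: where the underside of the tongue meets the back face. Tongue: 40 mm wide, sticks out of the back 10 mm (x 55 to 65), 4 thick (z 56 to 60). Seated, this point lies on the front edge of the groove's sill.
- lip_tip (a point): Middle of the top of the tongue's upturned lip, (63.25, 0, 81) mm in the bin's frame. The lip is 40 mm wide, x = 61.5 to 65, z = 56 to 81: 25 mm tall with the tongue, so it cannot pass the 20 mm groove upright, only tilted (bin's front up, lip leaning into the rail).
- rack: Fixed slatwall rack: grey base plate, two posts, white rail 366 mm wide clamped at an unknown height. Origin on the bench under the middle of the rail's front face (plane x = 0); +x into the rail, away from the robot, y left along it, z up. A red bin like the blue one hangs fixed at y = 85 to 145 mm, 110 mm out. Free for the blue bin's centre: y = -120 to +20, best -60.
- sill_guess (a point): On the rack at (0, -60, 138) mm: mid-range of the groove's sill (front edge), whose true height is 125 to 151 mm, NOT measured: feel or see. All heights count from the sill. Groove open 0 to 20 mm; lower slat x 0 to 4 mm, -72 to 0; upper slat x 0 to 4, 20 to 52; hollow behind both to x = 30. A clamped rail holds still when touched.
- top_guess (a point): On the rack at (17, -60, 194) mm: mid-range of the rail's flat aluminium top (x 0 to 34 mm), truly 56 mm above the sill: can be felt from above. Way in at 35 deg tilt, 2 mm spare: tongue root at (x, height over sill) = (-24,-3) (-18,-1) (-15,0) (-12,4) (-9,8) (-6,10) (0,10) mm; swing level, ending at (-1,13); then straight down.
- bar_guess (a point): On the rack at (-7.5, -60, 86) mm: mid-range of the axis of the 10 mm round steel spring bar (y -155 to 55), truly 52 mm below the sill, 2.5 mm gap to the face. It yields only away from the face (1.5 N/mm from 1.8 N, 5 mm). The bin's skirt enters the gap from above in the last 8 mm, needing 4 to 10 N down, more than the weight; swung in lower, it jams.
- strip (a joint): Red tell-tale strip along the groove's sill, sprung upward: 0 (m) = standing 3 mm proud of the sill, 0.003 = pushed flush with the sill by a fully seated tongue. Needs about 1 N. While the bin slides down past the spring bar it takes 3 to 5 N; once home the push rises by some 1 N per 0.1 mm: stop near 8 N. Pressing at the grip with over about 15 N levers tongue and lip hard against the slats.
- tape_roll: Loose pale green roll of masking tape lying flat, 105 mm across, 24 mm high, origin under its centre; bystander.
- screw_tin: Loose open white tin with screws, 67 mm across, 48 mm high, origin under its centre; bystander.
- offcut: Loose light wooden block, 82x75x38 mm, origin under its centre; bystander.
Not all that is in view belongs to the job. Several things have the shape of the bin; the one meant has the colours described above.

How it is judged (in metres and radians):
On the way:
1. the tilted bin's lip is in the groove, behind the upper slat's face (x of lip_tip in the frame of rack above 0.008 m and angle between bin's own z axis and vertical above 0.25 rad and height (world z) of lip_tip between 0.11 and 0.19 m), for 0.1 s.
At the end, for the whole second after the job is handed in: The blue bin hangs at rest in the groove, in its free part to the right of the red bin, level within 0.08 rad and square to the rail within 0.1 rad, its back on the rail's face within 4.5 mm, pressed home so that the red strip is down at least 2.2 mm (3 mm is flush) (value of joint strip above 0.0022 m and angle between bin's own z axis and vertical below 0.08 rad and angle between the x axis of bin and the x axis of rack, either way round below 0.1 rad and x of tongue_root in the frame of rack between -0.0045 and 0.003 m and z of tongue_root in the frame of rack between 0.121 and 0.155 m and y of tongue_root in the frame of rack between -0.14 and 0.05 m and linear speed of bin below 0.02 m/s and angular speed of bin below 0.1 rad/s); the robot touches nothing.
It fails at once if the bin is forced against the rack (all their contacts together over 45 N, as from pressing with some 15 N once it is down) (contact force between bin and rack above 45 N).
It fails at once if the robot itself pushes the rack (over 40 N) (contact force between any of the arm, the fingers and rack above 40 N).
It fails at once if the tape roll, the screw tin or the offcut is moved by more than 20 mm (distance of any of tape_roll, screw_tin, offcut from where it was at the start of the episode above 0.02 m).
It also fails if it takes over 72 s, if anything falls off the work surface, if the arm or the gripper's body presses on something with over 40 N, if the wrist force passes 120 N, or if a joint passes its speed limit or range.

## Working session

There is one attempt and no reset: what is moved stays moved. The work goes in short steps, Python scripts to look and compute and a tool call to move; the robot and the scene stay as the last step left them, time stands still between calls to the robot, and variables do not carry over. Pictures are saved under pics/ and viewed, at most 10 in all, crops included, and the job is handed in when it is done.

```bash
ls; mkdir -p pics; python3 - <<'E'
from cell import r, imaging, ticket
import cv2, numpy as np
np.set_printoptions(precision=3,suppress=True)
for n in("scene","top"):
    cv2.imwrite(f"pics/{n}0.png",imaging.get_image(n)); print(n,imaging.get_calibration(n))
o=r.get_obs();print(o)
E
```

```text
pics
scene {'camera_matrix': array([[451.133,   0.   , 316.322],
       [  0.   , 451.133, 197.288],
       [  0.   ,   0.   ,   1.   ]]), 'eye': array([-217.708, -776.748,  896.285]), 'attitude': array([[ 0.647,  0.44 , -0.622],
       [-0.762,  0.373, -0.529],
       [-0.001,  0.817,  0.577]])}
top {'camera_matrix': array([[418.885,   0.   , 315.522],
       [  0.   , 418.885, 204.307],
       [  0.   ,   0.   ,   1.   ]]), 'eye': array([ 416.232,  -87.713, 1212.278]), 'attitude': array([[ 0.017,  0.989, -0.145],
       [-1.   ,  0.015, -0.015],
       [-0.012,  0.145,  0.989]])}
{'t': 0.1, 'qpos': array([-80.719,  21.989,   2.511,  91.639,  -1.025,  66.535,  -2.859]), 'joint_vel': array([-0.017, -0.23 ,  0.021, -0.179, -0.081, -0.004,  0.034]), 'tau': array([  0.003, -43.473,   1.029, -25.045,   0.011,   0.005,   0.   ]), 'tcp_pos': array([166.755, 627.401, 248.702]), 'tcp_rot': array([[-0.966,  0.257, -0.   ],
       [ 0.257,  0.966, -0.002],
       [-0.   , -0.002, -1.   ]]), 'wrist_force': array([-0.639, -0.454, -1.053]), 'torque': array([-0.04 ,  0.009, -0.011]), 'grasp_force': 0.0, 'width': 85.39048893688258}
```

View pics/scene0.png

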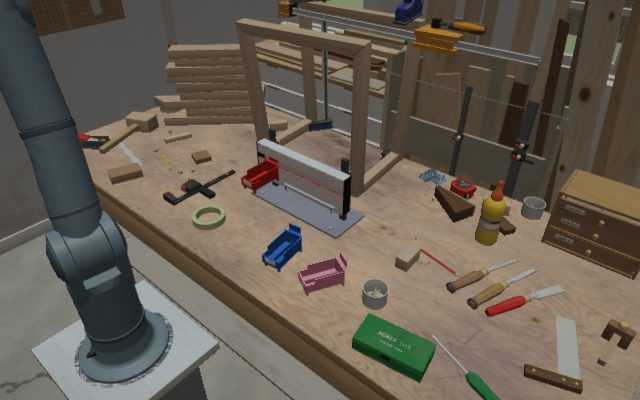

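View pics/top0.png

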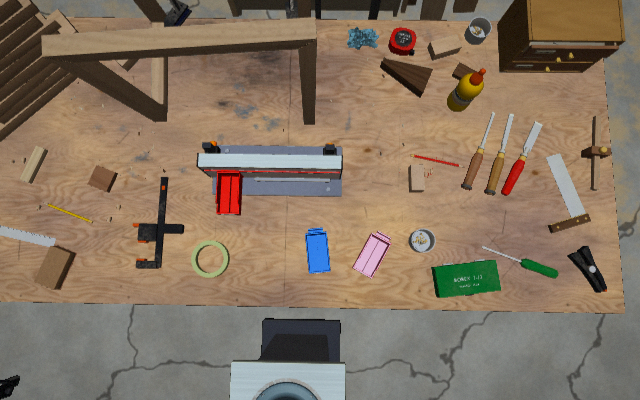

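Scene view: the blue bin is at (283,248), the pink one at (323,274) and the red one hangs at (262,176). In the top view they are at (317,250), (371,255) and (229,192). The rail runs across the top view at (198–342, 163). The loose blue bin fits the description: pink is the wrong colour and red is fixed on the rail. I'll confirm this with an enlarged crop and measure.

```bash
cat > h.py <<'E'
from cell import r, imaging, ticket
import cv2, numpy as np
np.set_printoptions(precision=2,suppress=True)
def ray(n,uv):
    c=imaging.get_calibration(n);K=c["camera_matrix"];A=c["attitude"]
    d=np.array([(uv[0]-K[0,2])/K[0,0],-(uv[1]-K[1,2])/K[1,1],-1.]);return c["eye"],A@d
def onz(n,uv,z):
    e,d=ray(n,uv);return e+d*(z-e[2])/d[2]
def proj(n,P):
    c=imaging.get_calibration(n);K=c["camera_matrix"];p=(np.asarray(P,float)-c["eye"])@c["attitude"]
    return np.array([K[0,2]+K[0,0]*p[...,0]/-p[...,2],K[1,2]-K[1,1]*p[...,1]/-p[...,2]]).T
def cross(ua,ub):
    (a,d),(b,e)=ray("scene",ua),ray("top",ub)
    s=np.linalg.lstsq(np.c_[d,-e],b-a,rcond=None)[0];p,q=a+s[0]*d,b+s[1]*e
    return (p+q)/2,np.linalg.norm(p-q)
E
python3 - <<'E'
from h import *
t=cv2.imread("pics/top0.png");s=cv2.imread("pics/scene0.png")
def mask(i,lo,hi):return cv2.inRange(cv2.cvtColor(i,cv2.COLOR_BGR2HSV),lo,hi)
for n,i,roi in(("top",t,(290,215,60,70)),("scene",s,(250,215,65,65))):
    m=mask(i,(100,120,40),(130,255,255));x,y,w,h=roi;z=np.zeros_like(m);z[y:y+h,x:x+w]=m[y:y+h,x:x+w]
    c=max(cv2.findContours(z,0,2)[0],key=cv2.contourArea)
    print(n,cv2.contourArea(c),cv2.minAreaRect(c),cv2.boxPoints(cv2.minAreaRect(c)).tolist())
    print(cv2.approxPolyDP(c,2,True)[:,0].tolist())
a=cv2.resize(t[215:285,285:400],None,fx=5,fy=5,interpolation=2)
b=cv2.resize(s[130:280,225:375],None,fx=3.8,fy=3.8,interpolation=2)
cv2.imwrite("pics/blue_t.png",a)
d=cv2.resize(t[135:220,190:350],None,fx=5,fy=5,interpolation=2)
cv2.imwrite("pics/rail_t.png",d);cv2.imwrite("pics/s_crop.png",b)
E
```

```text
top 858.5 ((317.04656982421875, 249.94247436523438), (44.491031646728516, 21.46038055419922), 83.9909896850586) [[304.04656982421875, 228.94247436523438], [325.3890380859375, 226.69589233398438], [330.04656982421875, 270.9424743652344], [308.7041015625, 273.1890563964844]]
[[308, 229], [305, 237], [309, 272], [329, 271], [326, 234], [321, 231], [322, 228]]
scene 873.0 ((284.04541015625, 247.4524383544922), (26.59975242614746, 50.24032211303711), 43.66777801513672) [[257.08001708984375, 256.4400329589844], [291.76971435546875, 220.098388671875], [311.01080322265625, 238.46484375], [276.32110595703125, 274.8064880371094]]
[[290, 223], [290, 228], [268, 245], [268, 249], [262, 255], [265, 264], [267, 263], [263, 258], [266, 256], [276, 263], [273, 266], [278, 270], [297, 250], [300, 250], [299, 227]]
```

View pics/blue_t.png

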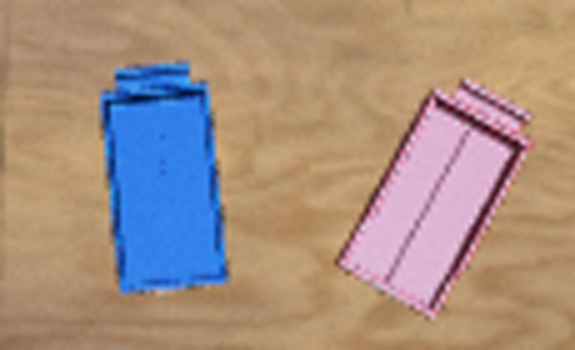

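View pics/s_crop.png

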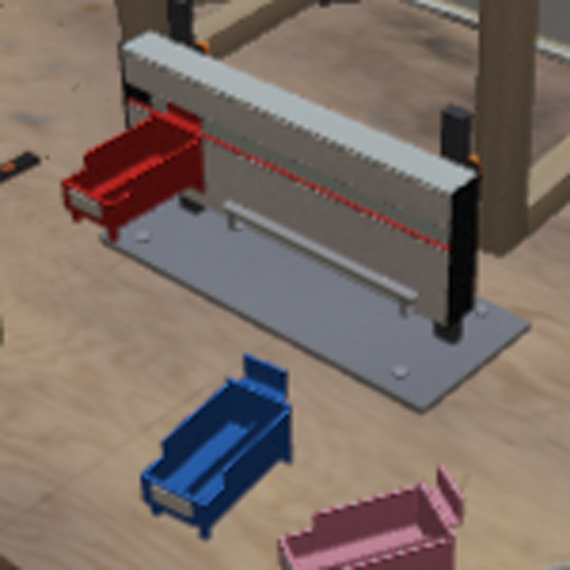

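View pics/rail_t.png

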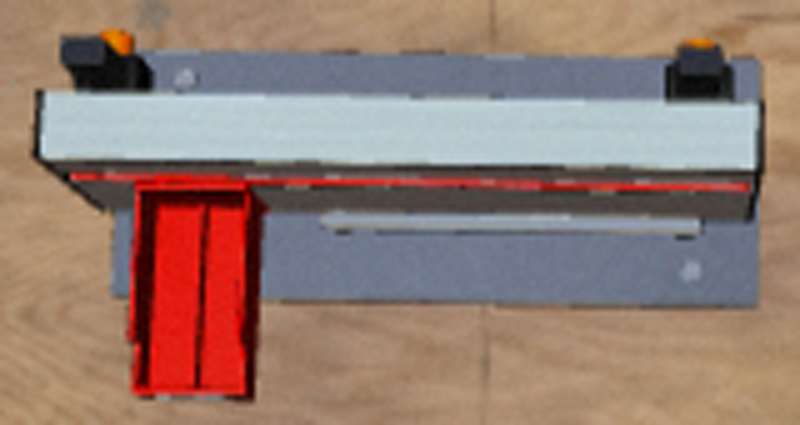

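The crop confirms the bin: solid blue with its lip toward the rail, at top crop corners (102,93), (208,83), (228,281) and (122,292). The rail's top front edge runs (38,158)–(757,172) in the rail crop, and the red strip runs (70,176)–(750,188).

```bash
python3 - <<'E'
from h import *
T=lambda u,v:np.array([(u+.5)/5-.5+190,(v+.5)/5-.5+135])
B=lambda u,v:np.array([(u+.5)/5-.5+285,(v+.5)/5-.5+215])
S=lambda u,v:np.array([(u+.5)/3.8-.5+225,(v+.5)/3.8-.5+130])
for n,a,b in(("topFL",S(124,50),T(38,158)),("topFR",S(455,187),T(757,172)),("topBR",S(480,172),T(762,103)),("topBL",S(150,33),T(43,92)),("barR",S(415,296),T(698,228)),("barL",S(228,206),T(322,218)),("stripR",S(448,247),T(750,188)),("baseR",S(530,325),T(760,58))):
    print(n,*cross(a,b))
for z in (185,194,203):
    a,b=onz("top",T(38,158),z),onz("top",T(757,172),z);print(z,a,b,np.linalg.norm(a-b),np.degrees(np.arctan2(*(a-b)[:2])))
for (u,v),z in zip([(102,93),(208,83),(122,292),(228,281)],[58,58,42,42]):print(onz("top",B(u,v),z))
m=[np.mean([onz("top",B(*p),z) for p in q],0) for q,z in(([(102,93),(208,83)],58),([(122,292),(228,281)],42))]
print("back,front",m,np.linalg.norm(m[0]-m[1]),"yaw",np.degrees(np.arctan2(*(m[0]-m[1])[1::-1])))
# lip centre top
print("lip",onz("top",B(152,68),81), "scene front/back corners")
for n,a,b,in(("lipL",S(246,356),B(115,70)),("lipR",S(288,372),B(188,63)),("backR",S(290,405),B(208,83))):print(n,*cross(a,b))
E
```

```text
topFL [659.81 226.49 185.36] 2.286041631061246
topFR [ 655.7  -135.98  196.89] 4.364208455253968
topBR [ 689.96 -136.67  194.39] 0.16150500666191966
topBL [692.18 225.52 189.23] 0.014532020844838253
barR [ 648.78 -107.97   86.03] 1.4516385634583384
barL [652.16  99.7   81.23] 0.7255090468606462
stripR [ 658.45 -133.    139.85] 1.1995579017602374
baseR [ 767.33 -143.51    5.69] 2.4893691690041173
185 [659.06 227.38 185.  ] [ 656.92 -134.95  185.  ] 362.32821148580206 0.3377691981344053
194 [656.93 224.62 194.  ] [ 654.81 -134.53  194.  ] 359.15384828441194 0.3377691981343944
203 [654.8  221.85 203.  ] [ 652.7  -134.12  203.  ] 355.9794850830217 0.33776919813440165
[504.09 -43.04  58.  ]
[ 510.54 -101.42   58.  ]
[395.67 -55.71  42.  ]
[ 402.66 -114.08   42.  ]
back,front [array([507.31, -72.23,  58.  ]), array([399.16, -84.89,  42.  ])] 110.05809503323262 yaw 6.681463149194034
lip [516.31 -70.73  81.  ] scene front/back corners
lipL [515.1  -50.45  77.12] 0.4001433665028399
lipR [519.3  -90.02  79.53] 0.44836651675182465
backR [ 509.83 -100.82   59.16] 1.6967166225745909
```

Careful with the scale: shifts go in units of 50 mm and turns go in units of 5 degrees. That gives: -28 mm is -0.56, 3 mm is 0.06.

```bash
cat >> h.py <<'E'
def to(P,yaw=None):
    """tool-axis shift to world P; yaw = wanted world angle of tool y"""
    o=r.get_obs();R=o["tcp_rot"];a=np.degrees(np.arctan2(R[1,1],R[0,1]))
    print("t",round(o["t"],2),"tcp",o["tcp_pos"],"yaw",round(a,2),"F",o["wrist_force"],"w",round(o["width"],1),"shift",R.T@(np.array(P)-o["tcp_pos"]),"turn",None if yaw is None else round(a-yaw,2),"tilt",np.degrees(np.arccos(-R[2,2])))
E
```

>>> {"fn": "crank_tcp", "kwargs": {"deltas": [-0.56, -0.56, 0.06, 0, 85, -0.56, -0.56, 0.06, 0, 85, -0.56, -0.56, 0.06, 0, 85, -0.56, -0.56, 0.06, 0, 85, -0.56, -0.56, 0.06, 0, 85, -0.56, -0.56, 0.06, 0, 85, -0.56, -0.56, 0.06, 0, 85, -0.56, -0.56, 0.06, 0, 85, -0.56, -0.56, 0.06, 0, 85, -0.56, -0.56, 0.06, 0, 85]}}

```text
t: 0.93
tcp_pos: [365.9, 283.6, 219.5]
tcp_rot: [[-0.966, 0.257, -0.0], [0.257, 0.966, -0.0], [0.0, -0.0, -1.0]]
wrist_force: [1.1, -0.4, 0.3]
width: 85.0
grasp_force: 0.0
```

```bash
python3 -c "
from h import *
to([448.3,-79.2,130],96.7)"
```

```text
t 0.93 tcp [365.93 283.56 219.55] yaw 75.13 F [ 1.15 -0.41  0.32] w 85.0 shift [-172.77 -329.44   89.55] turn -21.57 tilt 0.026906077665436654
```

In the tool's units: 9 mm is 0.18, -33 mm is -0.66, -7.16 degrees is -1.432.

>>> {"fn": "crank_tcp", "kwargs": {"deltas": [-0.34, -0.66, 0.18, 0, 85, -0.34, -0.66, 0.18, 0, 85, -0.34, -0.66, 0.18, 0, 85, -0.34, -0.66, 0.18, 0, 85, -0.34, -0.66, 0.18, 0, 85, -0.34, -0.66, 0.18, 0, 85, -0.34, -0.66, 0.18, 0, 85, -0.34, -0.66, 0.18, 0, 85, -0.34, -0.66, 0.18, 0, 85, -0.34, -0.66, 0.18, -1.432, 85, 0, 0, 0, -1.432, 85, 0, 0, 0, -1.432, 85]}}

```text
t: 1.93
tcp_pos: [442.8, -70.5, 131.6]
tcp_rot: [[-0.996, -0.085, -0.002], [-0.085, 0.996, -0.001], [0.002, -0.001, -1.0]]
wrist_force: [-0.6, 0.5, 0.4]
width: 85.1
grasp_force: 0.0
```

```bash
python3 -c "
from h import *
to([448.3,-79.2,40],96.7)
cv2.imwrite('pics/top1.png',imaging.get_image('top'))"
```

```text
t 1.93 tcp [442.78 -70.46 131.55] yaw 94.86 F [-0.59  0.48  0.42] w 85.1 shift [-4.93 -9.08 91.55] turn -1.84 tilt 0.12470556568143266
```

>>> {"fn": "crank_tcp", "kwargs": {"deltas": [0, 0, 0, 0, 85, 0, 0, 0, 0, 85]}}

```text
t: 2.15
tcp_pos: [443.2, -67.5, 132.1]
tcp_rot: [[-0.997, -0.082, -0.001], [-0.082, 0.997, 0.0], [0.001, 0.0, -1.0]]
wrist_force: [0.7, -0.4, -1.2]
width: 84.8
grasp_force: 0.0
```

```bash
python3 -c "
from h import *
to([448.3,-79.2,40],96.7)"
```

```text
t 2.15 tcp [443.25 -67.47 132.09] yaw 94.69 F [ 0.66 -0.42 -1.23] w 84.8 shift [ -4.12 -12.14  92.08] turn -2.01 tilt 0.036003851481382756
```

>>> {"fn": "crank_tcp", "kwargs": {"deltas": [-0.08, -0.24, 0.2, -0.4, 85, 0, 0, 0.4, 0, 85, 0, 0, 0.4, 0, 85, 0, 0, 0.4, 0, 85, 0, 0, 0.22, 0, 85, 0, 0, 0.22, 0, 85, 0, 0, 0, 0, 85]}}

```text
t: 2.73
tcp_pos: [447.1, -78.8, 38.7]
tcp_rot: [[-0.993, -0.119, -0.004], [-0.119, 0.993, 0.0], [0.004, 0.0, -1.0]]
wrist_force: [0.1, -0.2, 0.3]
width: 84.8
grasp_force: 0.0
```

```bash
python3 -c "
from h import *
to([448.3,-79.2,40],96.7)"
```

```text
t 2.73 tcp [447.05 -78.79  38.66] yaw 96.83 F [ 0.06 -0.17  0.34] w 84.8 shift [-1.19 -0.55 -1.35] turn 0.13 tilt 0.21159700719900354
```

In the tool's units: -1 mm is -0.02.

>>> {"fn": "crank_tcp", "kwargs": {"deltas": [-0.02, 0, -0.02, 0, 55, 0, 0, 0, 0, 55, 0, 0, 0, 0, 55, 0, 0, 0, 0, 55, 0, 0, 0, 0, 55, 0, 0, 0, 0, 55], "grip_n": 40}}

```text
t: 3.23
tcp_pos: [450.8, -79.2, 42.4]
tcp_rot: [[-0.993, -0.119, 0.003], [-0.119, 0.993, 0.001], [-0.003, 0.0, -1.0]]
wrist_force: [0.3, 0.9, 5.8]
width: 59.5
grasp_force: 44.0
```

>>> {"fn": "crank_tcp", "kwargs": {"deltas": [0, 0, 0, 0, 55, 0, 0, 0, 0, 55, 0, 0, -0.2, 0, 55, 0, 0, -0.4, 0, 55, 0, 0, -0.5, 0, 55, 0, 0, -0.5, 0, 55, 0, 0, -0.5, 0, 55, 0, 0, 0, 0, 55, 0, 0, 0, 0, 55]}}

```text
t: 3.98
tcp_pos: [450.4, -79.2, 147.7]
tcp_rot: [[-0.993, -0.119, 0.004], [-0.119, 0.993, 0.001], [-0.004, 0.001, -1.0]]
wrist_force: [-0.4, 0.1, -1.5]
width: 59.4
grasp_force: 43.8
```

```bash
python3 -c "
from h import *
to([765,-14,300],89.66);cv2.imwrite('pics/s2.png',imaging.get_image('scene'));cv2.imwrite('pics/t2.png',imaging.get_image('top'))"
```

```text
t 3.98 tcp [450.42 -79.19 147.71] yaw 96.83 F [-0.39  0.1  -1.54] w 59.4 shift [-320.67   27.45 -151.07] turn 7.17 tilt 0.219510808921956
```

```bash
python3 -c "
from h import *
for p in((308,125),(160,120)):print('top0',onz('top',p,0))
for p in((356,193),(250,110)):print('sc0',onz('scene',p,0))
print('beam',cross((368,45),(315,22)),cross((368,57),(315,48)))
"
```

```text
top0 [834.37 -43.13   0.  ]
top0 [844.42 405.49   0.  ]
sc0 [858.06 -43.41   0.  ]
sc0 [1092.93  750.55    0.  ]
beam (array([842.9 , -68.37, 520.22]), np.float64(7.545117579802028)) (array([817.69, -76.02, 491.14]), np.float64(13.410488182084853))
```

```bash
python3 -c "
from h import *
print(r.get_obs()['qpos'])
to([600,0,300],89.66+180)
"
```

```text
[-27.64   9.41  35.07 124.16  -7.23  48.46 108.71]
t 4.08 tcp [448.26 -79.02 145.48] yaw 96.83 F [-0.4  -0.27 -2.11] w 59.6 shift [-159.76   60.53 -154.79] turn -172.83 tilt 0.11951244605686052
```

>>> {"fn": "crank_tcp", "kwargs": {"deltas": [0, 0, -0.12, 1.42, 55, 0, 0, -0.12, 1.42, 55, 0, 0, -0.12, 1.42, 55, 0, 0, -0.12, 1.42, 55, 0, 0, -0.12, 1.42, 55, 0, 0, -0.12, 1.42, 55, 0, 0, -0.12, 1.42, 55, 0, 0, -0.12, 1.42, 55, 0, 0, -0.12, 1.42, 55, 0, 0, -0.12, 1.42, 55, 0, 0, -0.12, 1.42, 55, 0, 0, -0.12, 1.42, 55], "lines": "1,2"}}

```text
t: 5.08
tcp_pos: [447.8, -79.2, 216.6]
```

>>> {"fn": "crank_tcp", "kwargs": {"deltas": [0, 0, -0.12, 1.42, 55, 0, 0, -0.12, 1.42, 55, 0, 0, -0.12, 1.42, 55, 0, 0, -0.12, 1.42, 55, 0, 0, -0.12, 1.42, 55, 0, 0, -0.12, 1.42, 55, 0, 0, -0.12, 1.42, 55, 0, 0, -0.12, 1.42, 55, 0, 0, -0.12, 1.42, 55, 0, 0, -0.12, 1.42, 55, 0, 0, -0.12, 1.42, 55, 0, 0, -0.12, 1.42, 55], "lines": "1,2"}}

```text
t: 6.08
tcp_pos: [448.1, -79.2, 288.4]
```

>>> {"fn": "crank_tcp", "kwargs": {"deltas": [0, 0, 0, 1.42, 55, 0, 0, 0, 1.42, 55, 0, 0, 0, 0, 55]}}

```text
t: 6.33
tcp_pos: [448.2, -79.2, 288.4]
tcp_rot: [[0.999, 0.037, -0.004], [0.037, -0.999, -0.001], [-0.004, 0.001, -1.0]]
wrist_force: [0.6, -0.4, -0.9]
width: 59.5
grasp_force: 43.7
```

```bash
python3 -c "
from h import *
to([612,-14,255],89.66-180)
print(r.get_obs()['qpos'])
"
```

```text
t 6.33 tcp [448.24 -79.2  288.37] yaw -87.9 F [ 0.58 -0.44 -0.91] w 59.5 shift [166.18 -59.16  32.65] turn 2.44 tilt 0.2408619019008994
[-35.25  -3.97  39.08 115.94   2.77  67.4  -85.21]
```

In the tool's units: 28 mm is 0.56, -10 mm is -0.2, 2.4 degrees is 0.48.

>>> {"fn": "crank_tcp", "kwargs": {"deltas": [0.56, -0.2, 0.1, 0.48, 55, 0.56, -0.18, 0.1, 0, 55, 0.56, -0.18, 0.1, 0, 55, 0.56, -0.18, 0.1, 0, 55, 0.56, -0.18, 0.1, 0, 55, 0.52, -0.18, 0.1, 0, 55, 0, 0, 0, 0, 55, 0, 0, 0, 0, 55], "grip_n": 20}}

```text
t: 7.0
tcp_pos: [615.0, -22.2, 257.1]
tcp_rot: [[1.0, 0.002, -0.005], [0.002, -1.0, -0.002], [-0.005, 0.002, -1.0]]
wrist_force: [-0.6, -0.5, -1.7]
width: 59.5
grasp_force: 43.7
```

```bash
python3 -c "
from h import *
to([615,-14,240],89.66-180)
"
```

```text
t 7.0 tcp [615.   -22.17 257.08] yaw -89.87 F [-0.63 -0.53 -1.66] w 59.5 shift [ 0.11 -8.2  17.06] turn 0.47 tilt 0.3348817607750714
```

>>> {"fn": "crank_tcp", "kwargs": {"deltas": [0, 0, 0.1, 0, 50, 0, 0, 0.1, 0, 50, 0, 0, 0.06, 0, 50, 0, 0, 0.04, 0, 50, 0, 0, 0.04, 0, 50, 0, 0, 0.04, 0, 50], "grip_n": 20}}

```text
t: 7.5
tcp_pos: [615.0, -23.7, 241.4]
tcp_rot: [[1.0, -0.003, 0.0], [-0.003, -1.0, 0.001], [0.0, -0.001, -1.0]]
wrist_force: [-0.6, -0.7, -1.5]
width: 59.3
grasp_force: 43.7
```

>>> {"fn": "crank_tcp", "kwargs": {"deltas": [0, 0, 0.04, 0, 50, 0, 0, 0.04, 0, 50, 0, 0, 0.04, 0, 50], "grip_n": 20}}

```text
t: 7.75
tcp_pos: [615.3, -23.6, 235.2]
tcp_rot: [[1.0, -0.003, 0.0], [-0.003, -1.0, 0.0], [0.0, -0.0, -1.0]]
wrist_force: [0.2, -0.2, -1.9]
width: 59.7
grasp_force: 43.7
```

>>> {"fn": "crank_tcp", "kwargs": {"deltas": [0, 0, 0.04, 0, 50, 0, 0, 0.04, 0, 50, 0, 0, 0.04, 0, 50], "grip_n": 20}}

```text
t: 8.0
tcp_pos: [615.3, -23.7, 233.4]
tcp_rot: [[1.0, -0.003, -0.001], [-0.003, -1.0, 0.003], [-0.001, -0.003, -1.0]]
wrist_force: [-11.1, 1.7, 21.5]
width: 59.5
grasp_force: 46.5
```

>>> {"fn": "crank_tcp", "kwargs": {"deltas": [0, 0, 0.04, 0, 50, 0, 0, 0.04, 0, 50], "grip_n": 20}}

```text
t: 8.17
tcp_pos: [615.4, -23.7, 230.4]
tcp_rot: [[1.0, -0.003, 0.0], [-0.003, -1.0, 0.003], [0.0, -0.003, -1.0]]
wrist_force: [-12.4, 0.2, 22.1]
width: 59.3
grasp_force: 47.3
```

>>> {"fn": "crank_tcp", "kwargs": {"deltas": [-0.04, 0, 0.02, 0, 50, -0.04, 0, 0.04, 0, 50, -0.04, 0, 0.04, 0, 50], "grip_n": 20}}

```text
t: 8.42
tcp_pos: [611.7, -23.8, 224.9]
tcp_rot: [[1.0, -0.003, 0.006], [-0.003, -1.0, 0.002], [0.006, -0.002, -1.0]]
wrist_force: [-4.4, 0.2, 11.5]
width: 59.5
grasp_force: 47.5
```

>>> {"fn": "crank_tcp", "kwargs": {"deltas": [-0.03, 0, 0.04, 0, 50, -0.03, 0, 0.04, 0, 50], "grip_n": 20}}

```text
t: 8.58
tcp_pos: [608.8, -23.7, 220.4]
tcp_rot: [[1.0, -0.003, 0.007], [-0.003, -1.0, 0.002], [0.007, -0.002, -1.0]]
wrist_force: [-3.4, 0.2, 10.4]
width: 59.8
grasp_force: 48.4
```

In the tool's units: 2 mm is 0.04, -1 mm is -0.02.

>>> {"fn": "crank_tcp", "kwargs": {"deltas": [-0.024, 0, 0.04, 0, 50, -0.024, 0, 0.04, 0, 50, -0.02, 0, 0.04, 0, 50, -0.02, 0, 0.04, 0, 50], "grip_n": 20}}

```text
t: 8.92
tcp_pos: [604.4, -23.8, 211.9]
tcp_rot: [[1.0, -0.003, 0.006], [-0.003, -1.0, 0.001], [0.006, -0.001, -1.0]]
wrist_force: [-3.0, -0.4, 9.6]
width: 59.6
grasp_force: 50.6
```

>>> {"fn": "crank_tcp", "kwargs": {"deltas": [-0.016, 0, 0.04, 0, 50, -0.016, 0, 0.04, 0, 50, -0.012, 0, 0.04, 0, 50, -0.01, 0, 0.04, 0, 50, -0.006, 0, 0.04, 0, 50, -0.006, 0, 0.04, 0, 50], "grip_n": 20}}

```text
t: 9.42
tcp_pos: [600.4, -23.7, 199.4]
tcp_rot: [[1.0, -0.003, 0.004], [-0.003, -1.0, 0.001], [0.004, -0.001, -1.0]]
wrist_force: [-5.7, 0.9, 11.5]
width: 59.6
grasp_force: 54.7
```

```bash
python3 -c "
from h import *
to([615,-14,196],89.66-180)
s=imaging.get_image('scene');t=imaging.get_image('top');cv2.imwrite('pics/s3f.png',s);cv2.imwrite('pics/t3f.png',t)
p=proj('scene',[620,-24,200]).astype(int);q=proj('top',[620,-24,200]).astype(int);print(p,q)
a=cv2.resize(s[p[1]-50:p[1]+50,p[0]-60:p[0]+60],None,fx=5,fy=5,interpolation=2);cv2.imwrite('pics/s3.png',a);print(p-[60,50])"
```

```text
t 9.42 tcp [600.43 -23.74 199.42] yaw -90.17 F [-5.7   0.91 11.45] w 59.6 shift [14.52 -9.78  3.49] turn 0.17 tilt 0.26426805666409553
[305 169] [296 181]
[245 119]
```

View pics/s3.png

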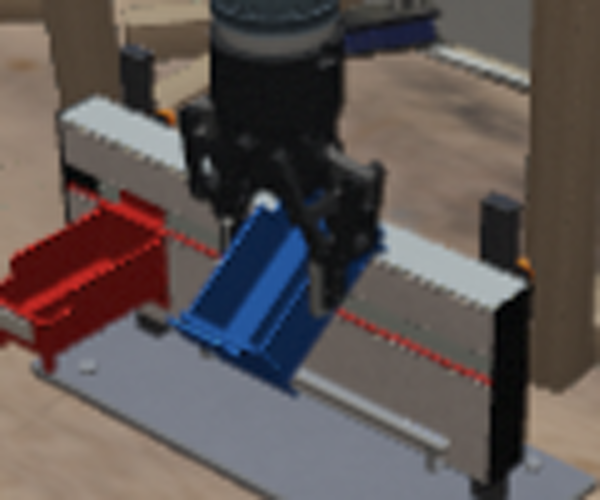

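The bin is tilted front-up on the rail top, held at crop (320,230), with the lip low on the robot side at (180,320)–(290,390). Next I push the last 2–3 mm, lift, and turn back.

Careful with the scale: shifts go in units of 50 mm and turns go in units of 5 degrees. That gives: 2 mm is 0.04, 1.5 mm is 0.03.

>>> {"fn": "crank_tcp", "kwargs": {"deltas": [-0.004, 0, 0.04, 0, 50, -0.002, 0, 0.03, 0, 50, 0, 0, 0, 0, 50], "grip_n": 20, "lines": "2,4"}}

```text
tcp_pos: [600.0, -23.8, 195.6]
tcp_rot: [[1.0, -0.003, 0.004], [-0.003, -1.0, 0.001], [0.004, -0.001, -1.0]]
wrist_force: [-4.2, -0.2, 7.1]
```

>>> {"fn": "crank_tcp", "kwargs": {"deltas": [-0.1, 0, -0.16, 0, 50, -0.24, 0, -0.4, 0, 50, -0.24, 0, -0.4, 0, 50, -0.24, 0, -0.4, -1.42, 50, -0.24, 0, -0.2, -1.42, 50, -0.24, 0, -0.2, -1.42, 50, 0, 0, 0, -1.42, 50, 0, 0, 0, -1.42, 50, 0, 0, 0, -1.42, 50, 0, 0, 0, -1.42, 50, 0, 0, 0, -1.42, 50, 0, 0, 0, -1.42, 50], "lines": "1,2"}}

```text
t: 10.77
tcp_pos: [533.0, -28.0, 280.6]
```

>>> {"fn": "crank_tcp", "kwargs": {"deltas": [0, 0, 0, -1.42, 50, 0, 0, 0, -1.42, 50, 0, 0, 0, -1.42, 50, 0, 0, 0, -1.42, 50, 0, 0, 0, -1.42, 50, 0, 0, 0, -1.42, 50, 0, 0, 0, -1.42, 50, 0, 0, 0, -1.42, 50, 0, 0, 0, -1.42, 50, 0, 0, 0, -1.42, 50, 0, 0, 0, -1.42, 50, 0, 0, 0, -1.42, 50], "lines": "1,2"}}

```text
t: 11.77
tcp_pos: [533.1, -28.1, 280.6]
```

>>> {"fn": "crank_tcp", "kwargs": {"deltas": [0, 0, 0, -1.42, 50, 0, 0, 0, -1.42, 50, 0, 0, 0, -1.42, 50, 0, 0, 0, -0.5, 50, 0, 0, 0, 0, 50]}}

```text
t: 12.18
tcp_pos: [533.1, -28.1, 280.6]
tcp_rot: [[-0.992, 0.126, -0.001], [0.126, 0.992, -0.0], [0.001, -0.0, -1.0]]
wrist_force: [-0.1, 0.9, -1.4]
width: 59.5
grasp_force: 54.4
```

```bash
python3 -c "
from h import *
to([560,-14,200],89.66)"
```

```text
t 12.18 tcp [533.12 -28.08 280.6 ] yaw 82.74 F [-0.07  0.93 -1.41] w 59.5 shift [-24.95  17.37  80.58] turn -6.92 tilt 0.04531728225881763
```

In the tool's units: 24 mm is 0.48, 14 mm is 0.28, -6.9 degrees is -1.38.

>>> {"fn": "crank_tcp", "kwargs": {"deltas": [0, 0, 0, -1.38, 50, -0.18, 0.28, 0.6, 0, 50, -0.2, 0, 0.7, 0, 50, 0, 0, 0.7, 0, 50, 0, 0, 0.48, 0, 50, 0, 0, 0, 0, 50, 0, 0, 0, 0, 50, 0, 0, 0, 0, 50]}}

```text
t: 12.85
tcp_pos: [554.0, -14.1, 158.4]
tcp_rot: [[-1.0, 0.007, 0.003], [0.007, 1.0, 0.0], [-0.003, 0.0, -1.0]]
wrist_force: [0.4, 0.6, -0.8]
width: 59.8
grasp_force: 54.3
```

```bash
python3 -c "
from h import *
to([552,-14,156],89.66)
s=imaging.get_image('scene');t=imaging.get_image('top');cv2.imwrite('pics/s4f.png',s);cv2.imwrite('pics/t4f.png',t)
p=proj('scene',[590,-14,150]).astype(int);q=proj('top',[590,-14,150]).astype(int);print(p-[40,45],q-[45,30])
a=cv2.resize(s[p[1]-45:p[1]+45,p[0]-40:p[0]+40],None,fx=6,fy=6,interpolation=2)
b=cv2.resize(t[q[1]-30:q[1]+30,q[0]-25:q[0]+28],None,fx=6,fy=6,interpolation=2)
print(a.shape,b.shape,q-[25,30]);c=np.zeros((540,800,3),np.uint8);c[:,:480]=a;c[:360,482:800]=b;cv2.imwrite('pics/c4.png',c)"
```

```text
t 12.85 tcp [553.99 -14.12 158.37] yaw 89.58 F [ 0.44  0.6  -0.76] w 59.8 shift [2.   0.1  2.37] turn -0.08 tilt 0.14914396051526435
[256 142] [248 166]
(540, 480, 3) (360, 318, 3) [268 166]
```

View pics/c4.png

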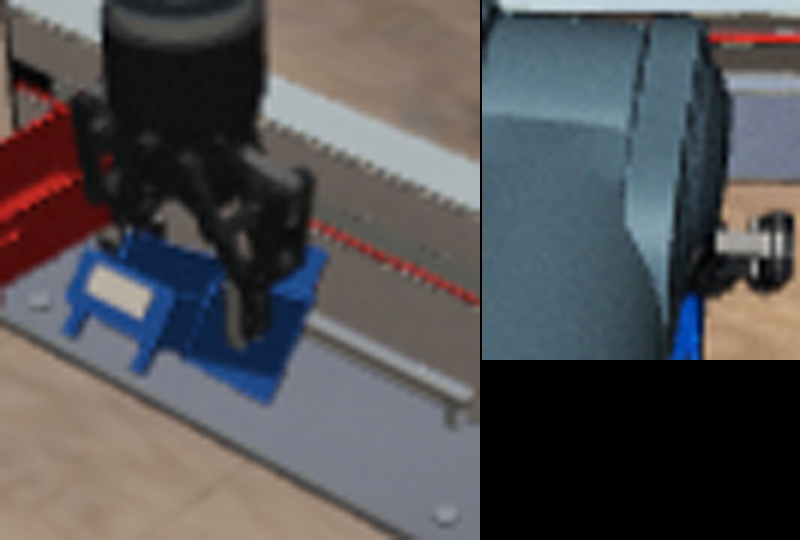

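Scene crop: the skirt's corner is at (268,402), the back plate's top right corner at (327,250), the front right foot at (140,372), and the front top corner at (180,290). The arm hides the bin from the top camera, so I cast the rays onto the plane of the bin's right wall, y ≈ −44.

```bash
python3 - <<'E'
from h import *
def ony(uv,y):
    e,d=ray("scene",uv);return e+d*(y-e[1])/d[1]
S=lambda u,v:np.array([(u+.5)/6-.5+256,(v+.5)/6-.5+142])
pts={"skirt":((268,402),(53,0)),"backtop":((327,250),(55,60)),"foot":((140,372),(-54,0)),"fronttop":((180,290),(-55,42))}
for Y in(-42,-44,-46):
    W={k:ony(S(*p),Y) for k,(p,b) in pts.items()}
    A=np.array([b for k,(p,b) in pts.items()],float);B=np.array([W[k][[0,2]] for k in pts])
    # rigid 2D fit (Kabsch) -> tilt
    a,b=A-A.mean(0),B-B.mean(0);th=np.arctan2((a[:,1]*b[:,0]-a[:,0]*b[:,1]).sum(),(a*b).sum())
    R=np.array([[np.cos(th),np.sin(th)],[-np.sin(th),np.cos(th)]]);f=lambda p:R@(np.array(p)-A.mean(0))+B.mean(0)
    print(Y,"tilt",np.degrees(th),"res",(B-np.array([f(p) for p in A])).tolist(),"root",f((55,56)),"lip",f((63.25,81)),"tcp in bin",R.T@(np.array([554,158.4])-f((0,0))))
E
```

```text
-42 tilt 32.48923538484636 res [[-6.668850712967128, -7.606220496438738], [5.007731624904636, 10.202368526019427], [-2.6284608991729215, 1.204179757514538], [4.289579987235413, -3.8003277870952274]] root [610.48 147.87] lip [630.87 164.53] tcp in bin [ 1.7  34.54]
-44 tilt 32.48923538484636 res [[-6.735676412464841, -7.449110699534998], [4.8168033879480845, 10.176166863898231], [-2.460612089236463, 1.180861660758893], [4.3794851137534465, -3.9079178251221265]] root [608.4 149.9] lip [628.78 166.55] tcp in bin [ 4.55 33.95]
-46 tilt 32.48923538484635 res [[-6.802502111962781, -7.292000902631145], [4.625875150991533, 10.149965201777036], [-2.2927632793000043, 1.1575435640031344], [4.469390240271423, -4.0155078631490255]] root [606.31 151.92] lip [626.7  168.58] tcp in bin [ 7.4  33.36]
```

```bash
python3 - <<'E'
from h import *
def ony(uv,y):
    e,d=ray("scene",uv);return e+d*(y-e[1])/d[1]
S=lambda u,v:np.array([(u+.5)/6-.5+256,(v+.5)/6-.5+142])
pts=[((268,402),(53,0),0),((327,250),(63.5,81),10),((140,372),(-54,0),0),((180,290),(-55,42),0)]
for Y in(-42,-44,-46):
  for sel in([0,1,2,3],[0,1,3]):
    P=[pts[i] for i in sel]
    A=np.array([p[1] for p in P],float);B=np.array([ony(S(*p[0]),Y+p[2])[[0,2]] for p in P])
    a,b=A-A.mean(0),B-B.mean(0);th=np.arctan2((a[:,1]*b[:,0]-a[:,0]*b[:,1]).sum(),(a*b).sum())
    R=np.array([[np.cos(th),np.sin(th)],[-np.sin(th),np.cos(th)]]);f=lambda p:R@(np.array(p)-A.mean(0))+B.mean(0)
    print(Y,"tilt",np.degrees(th),"res",np.round(B-np.array([f(p) for p in A]),1).tolist(),"root",f((55,56)),"lip",f((63.25,81)),"tcp in bin",R.T@(np.array([554,158.4])-f((0,0))))
E
```

```text
-42 tilt 37.96871673704451 res [[0.3, 0.5], [-0.8, 0.4], [-1.5, 0.9], [2.0, -1.8]] root [607.75 136.54] lip [629.64 151.18] tcp in bin [-0.82 40.16]
-42 tilt 37.68496909343206 res [[-0.4, 0.8], [-1.3, 0.4], [1.8, -1.2]] root [608.31 136.41] lip [630.12 151.15] tcp in bin [-1.42 40.2 ]
-44 tilt 37.97613146442604 res [[0.3, 0.6], [-1.0, 0.4], [-1.4, 0.9], [2.1, -1.9]] root [605.67 138.56] lip [627.55 153.19] tcp in bin [ 2.07 39.85]
-44 tilt 37.69366895055674 res [[-0.5, 0.9], [-1.5, 0.4], [1.9, -1.4]] root [606.17 138.44] lip [627.98 153.18] tcp in bin [ 1.52 39.89]
-46 tilt 37.98358467202803 res [[0.2, 0.8], [-1.2, 0.4], [-1.2, 0.9], [2.2, -2.1]] root [603.58 140.58] lip [625.47 155.21] tcp in bin [ 4.95 39.53]
-46 tilt 37.70241390880563 res [[-0.5, 1.1], [-1.6, 0.4], [2.0, -1.5]] root [604.03 140.47] lip [625.85 155.2 ] tcp in bin [ 4.45 39.59]
```

>>> {"fn": "crank_tcp", "kwargs": {"deltas": [-0.1, 0, -0.1, 0, 50, -0.1, 0, -0.1, 0, 50, -0.1, 0, 0, 0, 50, -0.04, 0, 0, 0, 50, -0.02, 0, 0, 0, 50, 0, 0, 0, 0, 50], "lines": "1,4"}}

```text
t: 13.45
tcp_pos: [571.0, -14.0, 166.7]
tcp_rot: [[-1.0, 0.006, -0.0], [0.006, 1.0, 0.0], [0.0, 0.0, -1.0]]
wrist_force: [0.0, -0.3, -1.4]
```

>>> {"fn": "crank_tcp", "kwargs": {"deltas": [-0.02, 0, 0, 0, 50, -0.02, 0, 0, 0, 50, -0.02, 0, 0, 0, 50], "lines": "1,4"}}

```text
t: 13.7
tcp_pos: [573.5, -14.1, 166.4]
tcp_rot: [[-1.0, 0.007, -0.001], [0.007, 1.0, 0.0], [0.001, 0.0, -1.0]]
wrist_force: [-0.2, -0.3, -0.9]
```

>>> {"fn": "crank_tcp", "kwargs": {"deltas": [-0.02, 0, 0, 0, 50, -0.02, 0, 0, 0, 50, -0.02, 0, 0, 0, 50], "lines": "1,4"}}

```text
t: 13.95
tcp_pos: [576.8, -14.1, 166.6]
tcp_rot: [[-1.0, 0.006, -0.0], [0.006, 1.0, 0.0], [0.0, 0.0, -1.0]]
wrist_force: [-0.3, 0.1, -2.3]
```

In the tool's units: -4 mm is -0.08, -1 mm is -0.02.

>>> {"fn": "crank_tcp", "kwargs": {"deltas": [0, 0, -0.08, 0, 50, -0.02, 0, 0, 0, 50, -0.02, 0, 0, 0, 50], "lines": "1,4"}}

```text
t: 14.2
tcp_pos: [579.2, -14.1, 171.2]
tcp_rot: [[-1.0, 0.007, 0.001], [0.007, 1.0, 0.0], [-0.001, 0.0, -1.0]]
wrist_force: [-0.2, -1.2, -1.1]
```

>>> {"fn": "crank_tcp", "kwargs": {"deltas": [-0.02, 0, 0, 0, 50, -0.02, 0, 0, 0, 50], "lines": "1,4"}}

```text
t: 14.37
tcp_pos: [580.8, -14.1, 170.8]
tcp_rot: [[-1.0, 0.006, -0.0], [0.006, 1.0, 0.0], [0.0, 0.0, -1.0]]
wrist_force: [-0.0, 0.8, -0.6]
```

>>> {"fn": "crank_tcp", "kwargs": {"deltas": [-0.02, 0, 0, 0, 50, -0.02, 0, 0, 0, 50], "lines": "1,4"}}

```text
t: 14.53
tcp_pos: [582.3, -14.1, 170.6]
tcp_rot: [[-1.0, 0.006, -0.002], [0.006, 1.0, 0.0], [0.002, 0.0, -1.0]]
wrist_force: [-2.4, -0.4, -0.4]
```

In the tool's units: -1 mm is -0.02.

>>> {"fn": "crank_tcp", "kwargs": {"deltas": [-0.02, 0, 0, 0, 50], "lines": "1,4"}}

```text
t: 14.62
tcp_pos: [582.4, -14.1, 170.4]
tcp_rot: [[-1.0, 0.006, -0.004], [0.006, 1.0, 0.0], [0.004, 0.0, -1.0]]
wrist_force: [-4.9, -0.6, 1.2]
```

>>> {"fn": "crank_tcp", "kwargs": {"deltas": [-0.01, 0, 0, 0, 50], "lines": "1,4"}}

```text
t: 14.7
tcp_pos: [582.5, -14.1, 170.2]
tcp_rot: [[-1.0, 0.006, -0.005], [0.006, 1.0, 0.0], [0.005, 0.0, -1.0]]
wrist_force: [-6.8, -0.3, 2.3]
```

In the tool's units: 6 mm is 0.12, 4 mm is 0.08.

>>> {"fn": "crank_tcp", "kwargs": {"deltas": [0.08, 0, 0, 0, 50, 0, 0, 0.12, 0, 50, 0, 0, 0.12, 0, 50, 0, 0, 0, 0, 50, -0.04, 0, 0, 0, 50, 0, 0, 0, 0, 50], "lines": "1,4"}}

```text
t: 15.2
tcp_pos: [582.8, -14.1, 158.6]
tcp_rot: [[-1.0, 0.006, 0.001], [0.006, 1.0, -0.0], [-0.001, -0.0, -1.0]]
wrist_force: [-0.4, -0.1, -1.3]
```

>>> {"fn": "crank_tcp", "kwargs": {"deltas": [-0.02, 0, 0, 0, 50, -0.02, 0, 0, 0, 50], "lines": "1,4"}}

```text
t: 15.37
tcp_pos: [584.7, -14.1, 159.0]
tcp_rot: [[-1.0, 0.006, 0.001], [0.006, 1.0, 0.0], [-0.001, 0.0, -1.0]]
wrist_force: [-0.5, -0.5, -0.7]
```

>>> {"fn": "crank_tcp", "kwargs": {"deltas": [-0.02, 0, 0, 0, 50, -0.02, 0, 0, 0, 50], "lines": "1,4"}}

```text
t: 15.53
tcp_pos: [586.6, -14.1, 158.9]
tcp_rot: [[-1.0, 0.006, 0.0], [0.006, 1.0, 0.0], [-0.0, 0.0, -1.0]]
wrist_force: [-0.1, -0.8, -1.6]
```

In the tool's units: -1 mm is -0.02.

>>> {"fn": "crank_tcp", "kwargs": {"deltas": [0, 0, -0.02, 0, 50, 0, 0, -0.02, 0, 50], "lines": "1,4"}}

```text
t: 15.7
tcp_pos: [586.3, -14.1, 160.8]
tcp_rot: [[-1.0, 0.006, -0.0], [0.006, 1.0, 0.0], [0.0, 0.0, -1.0]]
wrist_force: [-0.9, 0.2, -1.3]
```

>>> {"fn": "crank_tcp", "kwargs": {"deltas": [0, 0, -0.02, 0, 50], "lines": "2,4"}}

```text
tcp_pos: [586.2, -14.1, 161.8]
tcp_rot: [[-1.0, 0.006, -0.0], [0.006, 1.0, 0.0], [0.0, 0.0, -1.0]]
wrist_force: [2.2, 0.2, -5.0]
```

>>> {"fn": "crank_tcp", "kwargs": {"deltas": [0, 0, -0.02, 0, 50], "lines": "2,4"}}

```text
tcp_pos: [586.2, -14.1, 162.1]
tcp_rot: [[-1.0, 0.006, 0.0], [0.006, 1.0, -0.0], [-0.0, -0.0, -1.0]]
wrist_force: [4.1, 0.2, -10.4]
```

>>> {"fn": "crank_tcp", "kwargs": {"deltas": [0, 0, -0.02, 0, 50], "lines": "2,4"}}

```text
tcp_pos: [586.1, -14.1, 162.6]
tcp_rot: [[-1.0, 0.006, -0.0], [0.006, 1.0, -0.0], [0.0, -0.0, -1.0]]
wrist_force: [5.0, 0.5, -10.0]
```

>>> {"fn": "crank_tcp", "kwargs": {"deltas": [0, 0, 0.06, 0, 50, 0, 0, 0.056, 0, 50, -0.02, 0, 0, 0, 50, -0.03, 0, -0.01, 0, 50, -0.03, 0, -0.01, 0, 50], "lines": "1,4"}}

```text
t: 16.37
tcp_pos: [590.6, -14.2, 159.3]
tcp_rot: [[-1.0, 0.007, 0.0], [0.007, 1.0, 0.0], [-0.0, 0.0, -1.0]]
wrist_force: [-0.1, -0.6, -1.1]
```

>>> {"fn": "crank_tcp", "kwargs": {"deltas": [-0.03, 0, -0.04, 0, 50, -0.03, 0, -0.04, 0, 50, 0, 0, 0, 0, 50], "lines": "1,4"}}

```text
t: 16.62
tcp_pos: [594.3, -14.2, 163.9]
tcp_rot: [[-1.0, 0.006, 0.002], [0.006, 1.0, 0.0], [-0.002, 0.0, -1.0]]
wrist_force: [1.1, 0.0, -1.0]
```

>>> {"fn": "crank_tcp", "kwargs": {"deltas": [-0.02, 0, -0.02, 0, 50, -0.024, 0, -0.02, 0, 50, 0, 0, 0, 0, 50], "lines": "1,4"}}

```text
t: 16.87
tcp_pos: [595.9, -14.2, 165.2]
tcp_rot: [[-1.0, 0.006, 0.001], [0.006, 1.0, 0.0], [-0.001, 0.0, -1.0]]
wrist_force: [0.2, 0.7, -1.4]
```

>>> {"fn": "crank_tcp", "kwargs": {"deltas": [-0.03, 0, -0.02, 0, 50, -0.03, 0, -0.02, 0, 50, 0, 0, 0, 0, 50], "lines": "1,4"}}

```text
t: 17.12
tcp_pos: [599.0, -14.2, 167.2]
tcp_rot: [[-1.0, 0.006, 0.001], [0.006, 1.0, 0.0], [-0.001, 0.0, -1.0]]
wrist_force: [0.3, 0.0, -2.5]
```

>>> {"fn": "crank_tcp", "kwargs": {"deltas": [-0.04, 0, 0, 0, 50, -0.04, 0, 0, 0, 50, 0, 0, 0, 0, 50], "lines": "1,4"}}

```text
t: 17.37
tcp_pos: [602.9, -14.2, 166.9]
tcp_rot: [[-1.0, 0.006, 0.0], [0.006, 1.0, 0.0], [-0.0, 0.0, -1.0]]
wrist_force: [0.5, 0.2, -1.1]
```

In the tool's units: 3 mm is 0.06, 2 mm is 0.04.

>>> {"fn": "crank_tcp", "kwargs": {"deltas": [0.014, 0, 0.06, 0, 50, 0.014, 0, 0.06, 0, 50, 0, 0, 0.04, 0, 50, 0, 0, 0.02, 0, 50], "lines": "1,4"}}

```text
t: 17.7
tcp_pos: [604.1, -14.3, 160.2]
tcp_rot: [[-1.0, 0.006, 0.007], [0.006, 1.0, 0.0], [-0.007, 0.0, -1.0]]
wrist_force: [1.9, 0.5, 6.8]
```

>>> {"fn": "crank_tcp", "kwargs": {"deltas": [0, 0, 0.03, 0, 50, 0, 0, 0.03, 0, 50], "lines": "1,4"}}

```text
t: 17.87
tcp_pos: [605.6, -14.3, 158.5]
tcp_rot: [[-1.0, 0.007, 0.011], [0.007, 1.0, 0.001], [-0.011, 0.001, -1.0]]
wrist_force: [1.9, 1.0, 9.1]
```

>>> {"fn": "crank_tcp", "kwargs": {"deltas": [0, 0, 0.03, 0, 50, 0, 0, 0.03, 0, 50], "lines": "1,4"}}

```text
t: 18.03
tcp_pos: [605.3, -14.4, 155.9]
tcp_rot: [[-1.0, 0.007, 0.01], [0.007, 1.0, 0.001], [-0.01, 0.001, -1.0]]
wrist_force: [0.3, 0.4, 9.3]
```

>>> {"fn": "crank_tcp", "kwargs": {"deltas": [0.014, 0, 0.03, 0, 50, 0.014, 0, 0.03, 0, 50, 0.014, 0, 0.03, 0, 50], "lines": "1,4"}}

```text
t: 18.28
tcp_pos: [603.0, -14.4, 151.0]
tcp_rot: [[-1.0, 0.007, 0.01], [0.007, 1.0, 0.001], [-0.01, 0.001, -1.0]]
wrist_force: [0.3, 0.2, 8.7]
```

>>> {"fn": "crank_tcp", "kwargs": {"deltas": [0.01, 0, 0.03, 0, 50, 0.01, 0, 0.03, 0, 50, 0.01, 0, 0.03, 0, 50], "lines": "1,4"}}

```text
t: 18.53
tcp_pos: [601.3, -14.3, 146.4]
tcp_rot: [[-1.0, 0.006, 0.009], [0.006, 1.0, 0.001], [-0.009, 0.001, -1.0]]
wrist_force: [-0.4, -0.6, 8.0]
```

>>> {"fn": "crank_tcp", "kwargs": {"deltas": [0.004, 0, 0.03, 0, 50, 0.004, 0, 0.03, 0, 50, 0.004, 0, 0.03, 0, 50], "lines": "1,4"}}

```text
t: 18.78
tcp_pos: [600.0, -14.3, 141.5]
tcp_rot: [[-1.0, 0.006, 0.007], [0.006, 1.0, 0.001], [-0.007, 0.001, -1.0]]
wrist_force: [-0.2, -0.1, 7.7]
```

>>> {"fn": "crank_tcp", "kwargs": {"deltas": [0, 0, 0.03, 0, 50, 0, 0, 0.03, 0, 50, 0, 0, 0, 0, 50], "lines": "1,4"}}

```text
t: 19.03
tcp_pos: [599.2, -14.4, 137.9]
tcp_rot: [[-1.0, 0.006, 0.005], [0.006, 1.0, 0.001], [-0.005, 0.001, -1.0]]
wrist_force: [-0.4, 0.5, 7.7]
```

```bash
python3 -c "
from h import *
s=imaging.get_image('scene');cv2.imwrite('pics/s5f.png',s);to([0,0,0])
p=proj('scene',[620,-14,140]).astype(int);print(p-[45,40])
cv2.imwrite('pics/s5.png',cv2.resize(s[p[1]-40:p[1]+40,p[0]-45:p[0]+55],None,fx=7,fy=7,interpolation=2))"
```

```text
t 19.08 tcp [599.24 -14.31 137.91] yaw 89.63 F [-1.28  0.44  6.82] w 59.3 shift [600.06  10.4  134.63] turn None tilt 0.3152350355361722
[258 145]
```

View pics/s5.png

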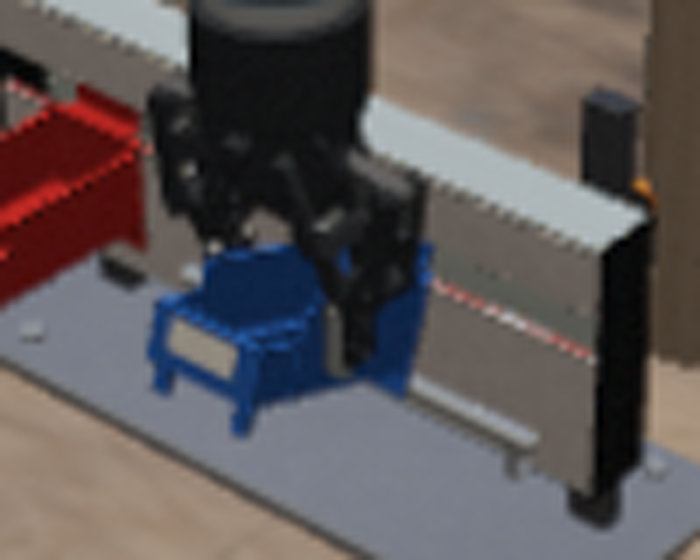

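The tongue is in the groove and the bin is partly levelled: skirt corner at crop (405,397), back top at (432,247), front foot at (240,435).

```bash
cat >> h.py <<'E'
def tilt(S,pts,Y):
    def ony(uv,y):
        e,d=ray("scene",uv);return e+d*(y-e[1])/d[1]
    A=np.array([p[1] for p in pts],float);B=np.array([ony(S(*p[0]),Y)[[0,2]] for p in pts])
    a,b=A-A.mean(0),B-B.mean(0);th=np.arctan2((a[:,1]*b[:,0]-a[:,0]*b[:,1]).sum(),(a*b).sum())
    R=np.array([[np.cos(th),np.sin(th)],[-np.sin(th),np.cos(th)]]);f=lambda p:R@(np.array(p)-A.mean(0))+B.mean(0)
    print(Y,"tilt",np.degrees(th),"res",np.round(B-np.array([f(p) for p in A]),1).tolist(),"root",f((55,56)),"skirt",f((53,0)))
E
python3 - <<'E'
from h import *
S=lambda u,v:np.array([(u+.5)/7-.5+258,(v+.5)/7-.5+145])
P=[((405,397),(53,0)),((432,247),(55,60)),((240,435),(-54,0)),((258,350),(-55,42))]
tilt(S,P,-44);tilt(S,P[:1]+P[2:],-44);tilt(S,P[:2],-44)
E
```

```text
-44 tilt 15.797662035639405 res [[0.4, -6.5], [0.3, 5.9], [-1.4, 2.6], [0.7, -2.0]] root [656.11 144.67] skirt [638.94  91.33]
-44 tilt 18.852433330293405 res [[2.4, -1.1], [-1.1, 2.6], [-1.2, -1.4]] root [656.96 138.29] skirt [636.98  85.94]
-44 tilt 12.74681379114561 res [[-1.5, -5.8], [1.5, 5.8]] root [655.15 144.76] skirt [640.85  90.58]
```

In the tool's units: 1 mm is 0.02, 1.3 mm is 0.026.

>>> {"fn": "crank_tcp", "kwargs": {"deltas": [0, 0, 0.026, 0, 50, 0, 0, 0.026, 0, 50, 0, 0, 0.02, 0, 50], "lines": "1,4"}}

```text
t: 19.33
tcp_pos: [598.8, -14.3, 134.3]
tcp_rot: [[-1.0, 0.006, 0.004], [0.006, 1.0, 0.001], [-0.004, 0.001, -1.0]]
wrist_force: [-2.1, 0.3, 8.3]
```

>>> {"fn": "crank_tcp", "kwargs": {"deltas": [0, 0, -0.06, 0, 50, 0, 0, -0.08, 0, 50, 0, 0, -0.08, 0, 50, 0, 0, -0.06, 0, 50, 0, 0, 0, 0, 50], "lines": "1,4"}}

```text
t: 19.75
tcp_pos: [596.7, -14.2, 146.1]
tcp_rot: [[-1.0, 0.006, -0.0], [0.006, 1.0, 0.0], [0.0, 0.0, -1.0]]
wrist_force: [0.7, 0.6, -2.4]
```

>>> {"fn": "crank_tcp", "kwargs": {"deltas": [-0.02, 0, -0.02, 0, 50, -0.02, 0, -0.01, 0, 50, -0.02, 0, 0, 0, 50], "lines": "1,4"}}

```text
t: 20.0
tcp_pos: [599.8, -14.2, 147.1]
tcp_rot: [[-1.0, 0.006, -0.001], [0.006, 1.0, 0.0], [0.001, 0.0, -1.0]]
wrist_force: [0.4, 0.6, -1.1]
```

>>> {"fn": "crank_tcp", "kwargs": {"deltas": [-0.02, 0, 0, 0, 50, -0.02, 0, 0, 0, 50], "lines": "1,4"}}

```text
t: 20.17
tcp_pos: [601.8, -14.2, 147.1]
tcp_rot: [[-1.0, 0.006, -0.001], [0.006, 1.0, 0.0], [0.001, 0.0, -1.0]]
wrist_force: [-1.2, -0.6, -0.7]
```

>>> {"fn": "crank_tcp", "kwargs": {"deltas": [-0.02, 0, 0, 0, 50], "lines": "2,4"}}

```text
tcp_pos: [601.9, -14.2, 146.8]
tcp_rot: [[-1.0, 0.006, -0.003], [0.006, 1.0, 0.0], [0.003, 0.0, -1.0]]
wrist_force: [-3.1, 0.7, -1.6]
```

>>> {"fn": "crank_tcp", "kwargs": {"deltas": [-0.02, 0, 0, 0, 50], "lines": "2,4"}}

```text
tcp_pos: [602.0, -14.2, 146.5]
tcp_rot: [[-1.0, 0.006, -0.005], [0.006, 1.0, 0.0], [0.005, 0.0, -1.0]]
wrist_force: [-5.5, 0.3, -0.8]
```

>>> {"fn": "crank_tcp", "kwargs": {"deltas": [-0.02, 0, 0, 0, 50], "lines": "2,4"}}

```text
tcp_pos: [602.0, -14.2, 146.3]
tcp_rot: [[-1.0, 0.006, -0.007], [0.006, 1.0, 0.0], [0.007, 0.0, -1.0]]
wrist_force: [-8.0, 0.5, 1.5]
```

In the tool's units: 1 mm is 0.02, 1.5 mm is 0.03.

>>> {"fn": "crank_tcp", "kwargs": {"deltas": [0.03, 0, 0, 0, 50, 0, 0, 0.02, 0, 50, 0, 0, 0.02, 0, 50], "lines": "2,4"}}

```text
tcp_pos: [601.8, -14.2, 145.3]
tcp_rot: [[-1.0, 0.006, -0.004], [0.006, 1.0, 0.001], [0.004, 0.001, -1.0]]
wrist_force: [-8.0, 0.5, 5.8]
```

>>> {"fn": "crank_tcp", "kwargs": {"deltas": [0, 0, 0.02, 0, 50, 0, 0, 0.02, 0, 50], "lines": "2,4"}}

```text
tcp_pos: [601.5, -14.3, 144.1]
tcp_rot: [[-1.0, 0.006, -0.005], [0.006, 1.0, 0.001], [0.005, 0.001, -1.0]]
wrist_force: [-10.8, 0.5, 9.3]
```

>>> {"fn": "crank_tcp", "kwargs": {"deltas": [0, 0, 0.02, 0, 50, 0, 0, 0.02, 0, 50], "lines": "2,4"}}

```text
tcp_pos: [601.0, -14.4, 142.3]
tcp_rot: [[-1.0, 0.007, -0.006], [0.007, 1.0, 0.001], [0.006, 0.001, -1.0]]
wrist_force: [-12.5, -0.2, 10.2]
```

>>> {"fn": "crank_tcp", "kwargs": {"deltas": [0.02, 0, 0, 0, 50, 0.016, 0, 0.016, 0, 50], "lines": "2,4"}}

```text
tcp_pos: [600.6, -14.3, 141.4]
tcp_rot: [[-1.0, 0.007, -0.002], [0.007, 1.0, 0.001], [0.002, 0.001, -1.0]]
wrist_force: [-6.0, 0.2, 4.0]
```

>>> {"fn": "crank_tcp", "kwargs": {"deltas": [0.01, 0, 0.02, 0, 50, 0.01, 0, 0.02, 0, 50], "lines": "2,4"}}

```text
tcp_pos: [600.1, -14.3, 139.4]
tcp_rot: [[-1.0, 0.007, -0.001], [0.007, 1.0, 0.001], [0.001, 0.001, -1.0]]
wrist_force: [-6.6, 0.6, 3.2]
```

```bash
cat >> h.py <<'E'
def foot(img,Y=-44):
    hsv=cv2.cvtColor(img,cv2.COLOR_BGR2HSV);m=cv2.inRange(hsv,(105,120,40),(125,255,255));z=np.zeros_like(m);z[150:230,255:350]=m[150:230,255:350]
    c=np.vstack([k for k in cv2.findContours(z,0,2)[0] if cv2.contourArea(k)>30])[:,0]
    for n,p in(("foot",c[c[:,1].argmax()]),("skirt",c[(c@[1,1]).argmax()]),("right",c[c[:,0].argmax()])):
        e,d=ray("scene",p);print(n,p,(e+d*(Y-e[1])/d[1])[[0,2]])
E
python3 - <<'E'
from h import *
foot(cv2.imread('pics/s5f.png'))
s=imaging.get_image('scene');cv2.imwrite('pics/s6f.png',s);foot(s);to([0,0,0])
E
```

```text
foot [291 206] [531.18 127.55]
skirt [315 201] [637.32  87.01]
right [319 184] [656.25 140.1 ]
foot [292 206] [535.3  125.24]
skirt [315 199] [637.35  94.54]
right [319 183] [656.24 143.73]
t 21.38 tcp [600.05 -14.33 139.12] yaw 89.62 F [-4.97  0.65  2.47] w 59.4 shift [600.    10.29 139.67] turn None tilt 0.06066576401494633
```

>>> {"fn": "crank_tcp", "kwargs": {"deltas": [0.03, 0, 0.03, 0, 50, 0.02, 0, 0.04, 0, 50, 0, 0, 0.03, 0, 50], "lines": "2,4"}}

```text
tcp_pos: [598.8, -14.3, 134.2]
tcp_rot: [[-1.0, 0.007, 0.002], [0.007, 1.0, 0.0], [-0.002, 0.0, -1.0]]
wrist_force: [-6.2, 0.3, 8.4]
```

>>> {"fn": "crank_tcp", "kwargs": {"deltas": [0.01, 0, 0.03, 0, 50, 0.01, 0, 0.03, 0, 50], "lines": "2,4"}}

```text
tcp_pos: [598.7, -14.3, 132.4]
tcp_rot: [[-1.0, 0.006, 0.003], [0.006, 1.0, 0.001], [-0.003, 0.001, -1.0]]
wrist_force: [-7.0, 0.1, 13.5]
```

>>> {"fn": "crank_tcp", "kwargs": {"deltas": [0.01, 0, 0.03, 0, 50, 0.01, 0, 0.03, 0, 50], "lines": "2,4"}}

```text
tcp_pos: [598.6, -14.4, 131.8]
tcp_rot: [[-1.0, 0.006, 0.005], [0.006, 1.0, 0.001], [-0.005, 0.001, -1.0]]
wrist_force: [-9.8, 0.1, 22.7]
```

>>> {"fn": "crank_tcp", "kwargs": {"deltas": [0.02, 0, -0.04, 0, 50, 0.03, 0, 0, 0, 50], "lines": "2,4"}}

```text
tcp_pos: [597.8, -14.2, 132.0]
tcp_rot: [[-1.0, 0.007, 0.01], [0.007, 1.0, 0.0], [-0.01, 0.0, -1.0]]
wrist_force: [4.4, 0.2, 3.3]
```

>>> {"fn": "crank_tcp", "kwargs": {"deltas": [0.03, 0, 0, 0, 50, 0.02, 0, 0.01, 0, 50], "lines": "2,4"}}

```text
tcp_pos: [596.7, -14.1, 131.8]
tcp_rot: [[-1.0, 0.006, 0.013], [0.006, 1.0, -0.0], [-0.013, 0.0, -1.0]]
wrist_force: [6.9, 0.6, 5.8]
```

>>> {"fn": "crank_tcp", "kwargs": {"deltas": [0, 0, 0.02, 0, 50, 0, 0, 0.02, 0, 50], "lines": "2,4"}}

```text
tcp_pos: [596.5, -14.2, 130.2]
tcp_rot: [[-1.0, 0.006, 0.012], [0.006, 1.0, 0.0], [-0.012, 0.0, -1.0]]
wrist_force: [1.7, -0.4, 14.4]
```

>>> {"fn": "crank_tcp", "kwargs": {"deltas": [0.01, 0, 0.02, 0, 50, 0.01, 0, 0.02, 0, 50], "lines": "2,4"}}

```text
tcp_pos: [595.8, -14.2, 129.3]
tcp_rot: [[-1.0, 0.006, 0.012], [0.006, 1.0, 0.0], [-0.012, 0.0, -1.0]]
wrist_force: [0.8, -0.5, 14.9]
```

>>> {"fn": "crank_tcp", "kwargs": {"deltas": [0.01, 0, 0.02, 0, 50, 0, 0, 0.016, 0, 50], "lines": "2,4"}}

```text
tcp_pos: [595.2, -14.3, 128.3]
tcp_rot: [[-1.0, 0.006, 0.012], [0.006, 1.0, 0.001], [-0.012, 0.001, -1.0]]
wrist_force: [-1.3, 0.5, 17.2]
```

```bash
python3 - <<'E'
from h import *
s=imaging.get_image('scene');foot(s);to([0,0,0])
E
```

```text
foot [292 210] [534.63 111.21]
skirt [315 201] [637.32  87.01]
right [318 182] [651.54 149.71]
t 22.85 tcp [594.75 -14.25 127.98] yaw 89.66 F [ 0.1  -0.59 15.96] w 59.0 shift [596.2   10.63 121.46] turn None tilt 0.6303614225692377
```

>>> {"fn": "crank_tcp", "kwargs": {"deltas": [0, 0, -0.06, 0, 50, 0, 0, -0.08, 0, 50, 0, 0, -0.1, 0, 50, 0, 0, -0.08, 0, 50, 0, 0, 0, 0, 50], "lines": "1,4"}}

```text
t: 23.27
tcp_pos: [590.2, -13.9, 138.1]
tcp_rot: [[-1.0, 0.006, 0.001], [0.006, 1.0, -0.001], [-0.001, -0.001, -1.0]]
wrist_force: [5.0, -0.1, -3.6]
```

In the tool's units: -2 mm is -0.04.

>>> {"fn": "crank_tcp", "kwargs": {"deltas": [-0.04, 0, 0, 0, 50, -0.04, 0, 0, 0, 50, -0.04, 0, 0, 0, 50], "lines": "2,4"}}

```text
tcp_pos: [593.5, -14.1, 137.6]
tcp_rot: [[-1.0, 0.006, -0.005], [0.006, 1.0, -0.0], [0.005, -0.0, -1.0]]
wrist_force: [-0.5, -0.2, -1.7]
```

>>> {"fn": "crank_tcp", "kwargs": {"deltas": [-0.02, 0, -0.03, 0, 50, -0.02, 0, -0.03, 0, 50, -0.02, 0, -0.03, 0, 50, 0, 0, 0, 0, 50], "lines": "2,4"}}

```text
tcp_pos: [598.8, -14.2, 144.0]
tcp_rot: [[-1.0, 0.006, 0.0], [0.006, 1.0, 0.0], [-0.0, 0.0, -1.0]]
wrist_force: [-0.6, -0.4, -1.8]
```

>>> {"fn": "crank_tcp", "kwargs": {"deltas": [-0.02, 0, 0, 0, 50, -0.02, 0, 0, 0, 50], "lines": "2,4"}}

```text
tcp_pos: [600.4, -14.2, 143.7]
tcp_rot: [[-1.0, 0.006, -0.001], [0.006, 1.0, 0.0], [0.001, 0.0, -1.0]]
wrist_force: [-1.4, 0.4, -1.2]
```

>>> {"fn": "crank_tcp", "kwargs": {"deltas": [-0.02, 0, 0, 0, 50, -0.01, 0, 0, 0, 50], "lines": "2,4"}}

```text
tcp_pos: [600.4, -14.3, 143.0]
tcp_rot: [[-1.0, 0.006, -0.004], [0.006, 1.0, 0.0], [0.004, 0.0, -1.0]]
wrist_force: [-3.4, 0.6, -0.5]
```

>>> {"fn": "crank_tcp", "kwargs": {"deltas": [-0.02, 0, 0, 0, 50], "lines": "2,4"}}

```text
tcp_pos: [600.5, -14.2, 142.9]
tcp_rot: [[-1.0, 0.006, -0.006], [0.006, 1.0, 0.0], [0.006, 0.0, -1.0]]
wrist_force: [-7.3, -0.3, 1.5]
```

```bash
python3 -c "
from h import *
foot(imaging.get_image('scene'))"
```

```text
foot [292 204] [535.63 132.19]
skirt [316 198] [642.09  95.74]
right [319 183] [656.24 143.73]
```

```bash
python3 -c "
from h import *
s=imaging.get_image('scene')
cv2.imwrite('pics/s7.png',cv2.resize(s[150:222,265:335],None,fx=8,fy=8,interpolation=2))"
```

```text
(no output)
```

View pics/s7.png

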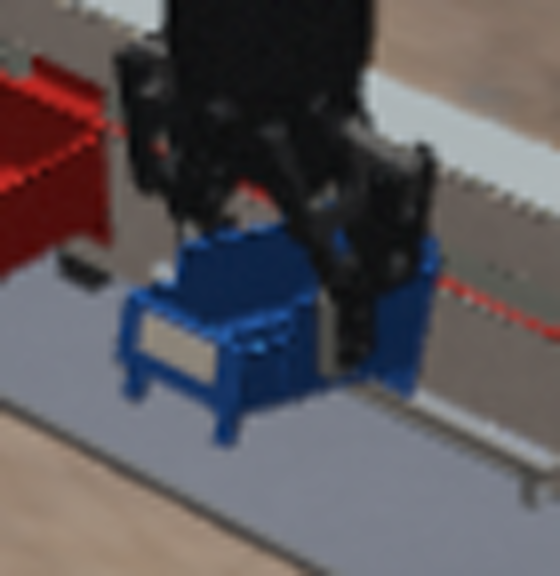

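The bin is at the groove, still tilted: skirt corner at crop (413,398), next to the bar's top edge, and front foot at (225,445).

```bash
python3 - <<'E'
from h import *
S=lambda u,v:np.array([(u+.5)/8-.5+265,(v+.5)/8-.5+150])
P=[((413,398),(53,0)),((440,240),(55,60)),((225,445),(-54,0)),((243,345),(-55,42))]
tilt(S,P,-44);tilt(S,[P[0],P[2]],-44);tilt(S,[P[0],P[1]],-44);tilt(S,[P[2],P[3]],-44)
s5=lambda u,v:np.array([(u+.5)/7-.5+258,(v+.5)/7-.5+145])
tilt(s5,[((405,397),(53,0)),((240,435),(-54,0))],-44)
o=r.get_obs();print(o['t'],o['tcp_pos'],o['wrist_force'],o['torque'],o['grasp_force'])
E
```

```text
-44 tilt 16.20193674092082 res [[1.6, -4.4], [-1.2, 3.1], [-0.4, 2.0], [0.1, -0.7]] root [658.95 147.89] skirt [641.41  94.67]
-44 tilt 19.058071145090633 res [[1.8, -0.6], [-1.8, 0.6]] root [661.36 143.2 ] skirt [641.18  90.93]
-44 tilt 11.913704647140952 res [[-0.8, -3.1], [0.8, 3.1]] root [657.25 147.81] skirt [643.73  93.43]
-44 tilt 17.817247264260676 res [[0.3, 1.2], [-0.3, -1.2]] root [658.83 145.27] skirt [639.79  92.57]
-44 tilt 20.06247157675429 res [[2.1, -0.8], [-2.1, 0.8]] root [658.31 137.51] skirt [637.22  85.6 ]
24.3667 [600.47 -14.26 142.85] [-6.49 -0.18  0.65] [0.03 1.1  0.07] 53.75473737716675
```

Careful with the scale: shifts go in units of 50 mm and turns go in units of 5 degrees. That gives: 2 mm is 0.04, 3 mm is 0.06.

>>> {"fn": "crank_tcp", "kwargs": {"deltas": [0.04, 0, 0, 0, 50, 0.03, 0, 0.04, 0, 50, 0.03, 0, 0.06, 0, 50, 0.01, 0, 0.04, 0, 50], "lines": "2,4"}}

```text
tcp_pos: [598.2, -14.2, 136.7]
tcp_rot: [[-1.0, 0.007, 0.002], [0.007, 1.0, 0.0], [-0.002, 0.0, -1.0]]
wrist_force: [-0.6, -0.8, -0.7]
```

>>> {"fn": "crank_tcp", "kwargs": {"deltas": [0.01, 0, 0.03, 0, 50, 0.01, 0, 0.03, 0, 50], "lines": "2,4"}}

```text
tcp_pos: [597.9, -14.2, 134.6]
tcp_rot: [[-1.0, 0.007, 0.003], [0.007, 1.0, 0.0], [-0.003, 0.0, -1.0]]
wrist_force: [-2.7, 0.4, 5.9]
```

>>> {"fn": "crank_tcp", "kwargs": {"deltas": [0.01, 0, 0.03, 0, 50, 0.01, 0, 0.02, 0, 50], "lines": "2,4"}}

```text
tcp_pos: [598.1, -14.2, 133.7]
tcp_rot: [[-1.0, 0.006, 0.006], [0.006, 1.0, 0.001], [-0.006, 0.001, -1.0]]
wrist_force: [-1.1, 0.8, 7.9]
```

>>> {"fn": "crank_tcp", "kwargs": {"deltas": [0.02, 0, 0.01, 0, 50, 0.02, 0, 0.02, 0, 50], "lines": "2,4"}}

```text
tcp_pos: [598.0, -14.2, 133.2]
tcp_rot: [[-1.0, 0.007, 0.01], [0.007, 1.0, 0.001], [-0.01, 0.001, -1.0]]
wrist_force: [1.0, 0.7, 7.2]
```

>>> {"fn": "crank_tcp", "kwargs": {"deltas": [0.014, 0, 0.02, 0, 50, 0.014, 0, 0.02, 0, 50], "lines": "2,4"}}

```text
tcp_pos: [597.9, -14.2, 132.1]
tcp_rot: [[-1.0, 0.006, 0.013], [0.006, 1.0, 0.001], [-0.013, 0.001, -1.0]]
wrist_force: [-0.1, -0.1, 11.6]
```

>>> {"fn": "crank_tcp", "kwargs": {"deltas": [0.014, 0, 0.02, 0, 50, 0.01, 0, 0.02, 0, 50], "lines": "2,4"}}

```text
tcp_pos: [597.9, -14.3, 131.8]
tcp_rot: [[-1.0, 0.006, 0.015], [0.006, 1.0, 0.001], [-0.015, 0.001, -1.0]]
wrist_force: [-2.1, 0.0, 18.7]
```

>>> {"fn": "crank_tcp", "kwargs": {"deltas": [0.02, 0, -0.03, 0, 50, 0.02, 0, 0, 0, 50], "lines": "2,4"}}

```text
tcp_pos: [596.6, -14.2, 132.1]
tcp_rot: [[-1.0, 0.007, 0.018], [0.007, 1.0, 0.0], [-0.018, 0.001, -1.0]]
wrist_force: [6.4, -0.2, 4.9]
```

>>> {"fn": "crank_tcp", "kwargs": {"deltas": [0.01, 0, 0.02, 0, 50, 0.01, 0, 0.02, 0, 50], "lines": "2,4"}}

```text
tcp_pos: [596.4, -14.2, 130.6]
tcp_rot: [[-1.0, 0.006, 0.019], [0.006, 1.0, 0.0], [-0.019, 0.0, -1.0]]
wrist_force: [3.9, 0.6, 13.0]
```

>>> {"fn": "crank_tcp", "kwargs": {"deltas": [0.01, 0, 0.02, 0, 50, 0, 0, 0.014, 0, 50], "lines": "2,4"}}

```text
tcp_pos: [595.5, -14.2, 129.6]
tcp_rot: [[-1.0, 0.006, 0.018], [0.006, 1.0, 0.001], [-0.018, 0.001, -1.0]]
wrist_force: [1.4, -0.0, 11.7]
```

In the tool's units: -1 mm is -0.02, -0.5 mm is -0.01.

>>> {"fn": "crank_tcp", "kwargs": {"deltas": [0, 0, -0.02, 0, 60, 0, 0, -0.01, 0, 62, 0, 0, 0, 0, 64, 0, 0, 0, 0, 67, 0, 0, 0, 0, 70, 0, 0, 0, 0, 70, 0, 0, 0, 0, 70, 0, 0, 0, 0, 70]}}

```text
t: 26.7
tcp_pos: [587.2, -14.1, 124.7]
tcp_rot: [[-1.0, 0.006, -0.001], [0.006, 1.0, 0.0], [0.001, 0.0, -1.0]]
wrist_force: [-0.3, 0.8, 0.0]
width: 70.3
grasp_force: 0.0
```

```bash
python3 - <<'E'
from h import *
s=imaging.get_image('scene');cv2.imwrite('pics/s8f.png',s);foot(s);to([0,0,0])
E
```

```text
foot [291 211] [530.32 110.06]
skirt [315 200] [637.33  90.78]
right [317 190] [646.86 122.97]
t 26.75 tcp [587.27 -14.14 124.84] yaw 89.63 F [ 0.68 -0.57  0.32] w 70.1 shift [587.28  10.31 125.15] turn None tilt 0.0303554316187859
```

>>> {"fn": "crank_tcp", "kwargs": {"deltas": [-0.06, 0, 0, 0, 70, -0.06, 0, 0, 0, 70, 0, 0, 0, 0, 70, 0, 0, 0, 0, 55, 0, 0, 0, 0, 55, 0, 0, 0, 0, 55, 0, 0, 0, 0, 55, 0, 0, 0, 0, 55], "grip_n": 20}}

```text
t: 27.42
tcp_pos: [593.8, -14.2, 125.1]
tcp_rot: [[-1.0, 0.006, 0.001], [0.006, 1.0, 0.0], [-0.001, 0.0, -1.0]]
wrist_force: [2.5, 0.1, -1.6]
width: 59.8
grasp_force: 30.7
```

>>> {"fn": "crank_tcp", "kwargs": {"deltas": [0, 0, 0, 0, 55, 0, 0, 0, 0, 55], "lines": "2,6"}}

```text
tcp_pos: [593.8, -14.1, 125.1]
tcp_rot: [[-1.0, 0.006, 0.001], [0.006, 1.0, 0.0], [-0.001, 0.0, -1.0]]
wrist_force: [2.6, -0.4, -0.6]
width: 59.6
grasp_force: 30.7
```

Regripped at 31 N. Now I raise it straight up until the skirt clears the bar, watching the forces.

In the tool's units: -1 mm is -0.02.

>>> {"fn": "crank_tcp", "kwargs": {"deltas": [0, 0, -0.02, 0, 55, 0, 0, -0.02, 0, 55, 0, 0, -0.02, 0, 55], "lines": "2,4"}}

```text
tcp_pos: [594.0, -14.1, 127.9]
tcp_rot: [[-1.0, 0.006, 0.001], [0.006, 1.0, -0.0], [-0.001, -0.0, -1.0]]
wrist_force: [5.2, 0.5, -5.4]
```

>>> {"fn": "crank_tcp", "kwargs": {"deltas": [0, 0, -0.02, 0, 55, 0, 0, -0.02, 0, 55, 0, 0, -0.02, 0, 55], "lines": "2,4"}}

```text
tcp_pos: [594.0, -13.9, 130.8]
tcp_rot: [[-1.0, 0.006, 0.001], [0.006, 1.0, 0.0], [-0.001, 0.0, -1.0]]
wrist_force: [4.7, -0.3, -6.2]
```

>>> {"fn": "crank_tcp", "kwargs": {"deltas": [0, 0, -0.03, 0, 55, 0, 0, -0.03, 0, 55], "lines": "2,4"}}

```text
tcp_pos: [593.9, -13.9, 133.7]
tcp_rot: [[-1.0, 0.006, 0.001], [0.006, 1.0, 0.0], [-0.001, 0.0, -1.0]]
wrist_force: [7.4, 0.3, -6.0]
```

In the tool's units: -1 mm is -0.02, -0.5 mm is -0.01.

>>> {"fn": "crank_tcp", "kwargs": {"deltas": [-0.02, 0, -0.02, 0, 55, -0.01, 0, -0.02, 0, 55], "lines": "2,4"}}

```text
tcp_pos: [594.3, -14.0, 135.8]
tcp_rot: [[-1.0, 0.006, -0.002], [0.006, 1.0, 0.0], [0.002, 0.0, -1.0]]
wrist_force: [1.3, 0.2, -2.0]
```

>>> {"fn": "crank_tcp", "kwargs": {"deltas": [-0.01, 0, -0.02, 0, 55, -0.01, 0, -0.02, 0, 55], "lines": "2,4"}}

```text
tcp_pos: [595.0, -14.3, 137.9]
tcp_rot: [[-1.0, 0.007, -0.002], [0.007, 1.0, 0.0], [0.002, 0.0, -1.0]]
wrist_force: [-0.4, 0.5, -1.4]
```

```bash
python3 - <<'E'
from h import *
s=imaging.get_image('scene');cv2.imwrite('pics/s9f.png',s);foot(s);to([0,0,0])
E
```

```text
foot [291 207] [531.01 124.07]
skirt [316 197] [642.1   99.49]
right [317 179] [646.89 162.77]
t 28.63 tcp [595.31 -14.27 138.16] yaw 89.62 F [ 0.34  0.5  -0.9 ] w 60.0 shift [595.16  10.28 139.16] turn None tilt 0.0965849692606856
```

In the tool's units: -1 mm is -0.02, -0.7 mm is -0.014.

>>> {"fn": "crank_tcp", "kwargs": {"deltas": [-0.02, 0, -0.014, 0, 55, -0.02, 0, -0.006, 0, 55, -0.02, 0, 0, 0, 55], "lines": "2,4"}}

```text
tcp_pos: [598.9, -14.3, 139.1]
tcp_rot: [[-1.0, 0.007, -0.0], [0.007, 1.0, 0.0], [0.0, 0.0, -1.0]]
wrist_force: [0.1, 0.3, -1.2]
```

>>> {"fn": "crank_tcp", "kwargs": {"deltas": [-0.02, 0, 0, 0, 55, -0.02, 0, 0, 0, 55], "lines": "2,4"}}

```text
tcp_pos: [601.0, -14.2, 139.0]
tcp_rot: [[-1.0, 0.006, -0.0], [0.006, 1.0, 0.0], [0.0, 0.0, -1.0]]
wrist_force: [0.5, -0.8, -1.5]
```

>>> {"fn": "crank_tcp", "kwargs": {"deltas": [-0.02, 0, 0, 0, 55], "lines": "2,4"}}

```text
tcp_pos: [601.0, -14.2, 138.8]
tcp_rot: [[-1.0, 0.006, -0.003], [0.006, 1.0, 0.0], [0.003, 0.0, -1.0]]
wrist_force: [-3.5, -0.1, 0.8]
```

>>> {"fn": "crank_tcp", "kwargs": {"deltas": [0, 0, 0.02, 0, 55, 0, 0, 0.02, 0, 55, 0, 0, 0.02, 0, 55], "lines": "2,4"}}

```text
tcp_pos: [600.6, -14.3, 135.7]
tcp_rot: [[-1.0, 0.006, -0.003], [0.006, 1.0, 0.0], [0.003, 0.0, -1.0]]
wrist_force: [-5.4, -0.3, 1.7]
```

>>> {"fn": "crank_tcp", "kwargs": {"deltas": [0, 0, 0.02, 0, 55, 0, 0, 0.02, 0, 55], "lines": "2,4"}}

```text
tcp_pos: [600.2, -14.3, 133.7]
tcp_rot: [[-1.0, 0.006, -0.004], [0.006, 1.0, 0.0], [0.004, 0.0, -1.0]]
wrist_force: [-6.0, 0.5, 3.4]
```

>>> {"fn": "crank_tcp", "kwargs": {"deltas": [0, 0, 0.02, 0, 55, 0, 0, 0.02, 0, 55], "lines": "2,4"}}

```text
tcp_pos: [600.2, -14.3, 132.9]
tcp_rot: [[-1.0, 0.006, -0.005], [0.006, 1.0, 0.001], [0.005, 0.001, -1.0]]
wrist_force: [-11.1, -0.1, 12.7]
```

In the tool's units: 1 mm is 0.02, 0.7 mm is 0.014.

>>> {"fn": "crank_tcp", "kwargs": {"deltas": [0.02, 0, 0.01, 0, 55, 0.006, 0, 0.014, 0, 55], "lines": "2,4"}}

```text
tcp_pos: [600.1, -14.3, 132.7]
tcp_rot: [[-1.0, 0.007, -0.002], [0.007, 1.0, 0.001], [0.002, 0.001, -1.0]]
wrist_force: [-9.1, 0.5, 14.0]
```

>>> {"fn": "crank_tcp", "kwargs": {"deltas": [0, 0, 0.02, 0, 55, 0, 0, 0.014, 0, 55], "lines": "2,4"}}

```text
tcp_pos: [600.1, -14.3, 132.2]
tcp_rot: [[-1.0, 0.007, -0.002], [0.007, 1.0, 0.002], [0.002, 0.002, -1.0]]
wrist_force: [-12.0, -0.2, 17.8]
```

```bash
python3 - <<'E'
from h import *
s=imaging.get_image('scene');cv2.imwrite('pics/s10f.png',s);foot(s);to([0,0,0])
def sub(f):
    # subpixel: upscaled blue-ness field, foot = lowest point, skirt = extreme along (1,1)
    i=cv2.imread(f)[145:230,250:335].astype(np.float32);i=cv2.resize(i,None,fx=8,fy=8,interpolation=cv2.INTER_CUBIC)
    m=((i[...,0]-i[...,2]>45)&(i[...,0]-i[...,1]>30)).astype(np.uint8)
    c=np.vstack([k for k in cv2.findContours(m,0,2)[0] if cv2.contourArea(k)>1500])[:,0]
    S=lambda p:(p+.5)/8-.5+[250,145]
    out=[]
    for p in(c[c[:,1].argmax()],c[(c@[1,.8]).argmax()]):
        e,d=ray("scene",S(p));out.append((e+d*(-44-e[1])/d[1])[[0,2]])
    a,b=out;print(f,a,b,"tilt",np.degrees(np.arctan2(a[1]-b[1],b[0]-a[0])))
for n in("s5f","s6f","s8f","s9f","s10f"):sub(f"pics/{n}.png")
E
```

```text
foot [293 208] [539.11 115.89]
skirt [317 198] [646.83  93.17]
right [319 182] [656.23 147.36]
t 30.1 tcp [600.06 -14.33 132.22] yaw 89.61 F [-12.24   0.45  17.07] w 59.4 shift [599.87  10.   133.51] turn None tilt 0.15718838844147479
pics/s5f.png [534.88 122.11] [637.61  87.09] tilt 18.82464482162533
pics/s6f.png [537.55 122.4 ] [640.59  91.6 ] tilt 16.642100620672263
pics/s8f.png [532.51 105.85] [639.98  87.21] tilt 9.838061175542423
pics/s9f.png [531.58 119.49] [640.61  98.17] tilt 11.060810933548082
pics/s10f.png [537.68 113.77] [646.54  92.62] tilt 10.99388872910986
```

>>> {"fn": "crank_tcp", "kwargs": {"deltas": [0.03, 0, 0, 0, 55, 0.03, 0, 0, 0, 55], "lines": "2,4"}}

```text
tcp_pos: [599.5, -14.3, 132.2]
tcp_rot: [[-1.0, 0.007, 0.004], [0.007, 1.0, 0.001], [-0.004, 0.001, -1.0]]
wrist_force: [-4.5, -0.2, 8.1]
```

>>> {"fn": "crank_tcp", "kwargs": {"deltas": [0.01, 0, 0.01, 0, 55, 0, 0, 0.01, 0, 55], "lines": "2,4"}}

```text
tcp_pos: [599.4, -14.3, 131.7]
tcp_rot: [[-1.0, 0.007, 0.005], [0.007, 1.0, 0.001], [-0.005, 0.001, -1.0]]
wrist_force: [-7.2, 0.2, 14.4]
```

>>> {"fn": "crank_tcp", "kwargs": {"deltas": [0, 0, -0.02, 0, 55, -0.01, 0, 0, 0, 60, 0, 0, 0, 0, 62, 0, 0, 0, 0, 65, 0, 0, 0, 0, 68, 0, 0, 0, 0, 68, 0, 0, 0, 0, 68]}}

```text
t: 31.02
tcp_pos: [597.7, -14.2, 128.8]
tcp_rot: [[-1.0, 0.007, -0.0], [0.007, 1.0, -0.0], [0.0, -0.0, -1.0]]
wrist_force: [0.9, 0.1, -0.5]
width: 68.0
grasp_force: 0.0
```

```bash
python3 - <<'E'
from h import *
s=imaging.get_image('scene');cv2.imwrite('pics/s11f.png',s);foot(s);to([0,0,0])
cv2.imwrite('pics/s11.png',cv2.resize(s[150:222,265:335],None,fx=8,fy=8,interpolation=2))
E
```

```text
foot [295 213] [546.73  93.27]
skirt [318 197] [651.61  94.36]
right [318 185] [651.55 138.85]
t 31.07 tcp [597.64 -14.23 128.86] yaw 89.63 F [-0.34 -0.61 -0.13] w 68.3 shift [597.69  10.34 129.  ] turn None tilt 0.014477994823592034
```

View pics/s11.png

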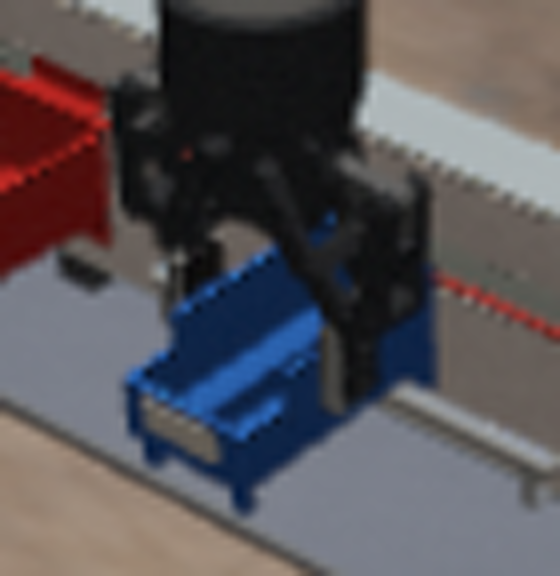

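The bin has swung level under gravity: its skirt is at the gap at crop (430,385), just behind the bar, and the front foot is at (243,510). I'll regrip a little nearer the rail and press straight down.

>>> {"fn": "crank_tcp", "kwargs": {"deltas": [-0.08, 0, 0, 0, 68, -0.08, 0, 0, 0, 68, 0, 0, 0, 0, 68, 0, 0, 0, 0, 50, 0, 0, 0, 0, 50, 0, 0, 0, 0, 50, 0, 0, 0, 0, 50, 0, 0, 0, 0, 50, 0, 0, 0, 0, 50], "grip_n": 60}}

```text
t: 31.82
tcp_pos: [606.3, -14.3, 129.4]
tcp_rot: [[-1.0, 0.006, 0.001], [0.006, 1.0, 0.0], [-0.001, 0.0, -1.0]]
wrist_force: [2.8, -0.8, -0.2]
width: 59.0
grasp_force: 64.3
```

>>> {"fn": "crank_tcp", "kwargs": {"deltas": [0, 0, 0.02, 0, 50, 0, 0, 0.02, 0, 50], "lines": "2,4"}}

```text
tcp_pos: [606.3, -14.3, 129.1]
tcp_rot: [[-1.0, 0.006, 0.001], [0.006, 1.0, 0.001], [-0.001, 0.001, -1.0]]
wrist_force: [-3.2, 0.4, 13.3]
```

>>> {"fn": "crank_tcp", "kwargs": {"deltas": [0, 0, 0.02, 0, 50, 0, 0, 0.02, 0, 50], "lines": "2,4"}}

```text
tcp_pos: [606.3, -14.4, 127.8]
tcp_rot: [[-1.0, 0.006, 0.001], [0.006, 1.0, 0.001], [-0.001, 0.001, -1.0]]
wrist_force: [-3.5, -0.8, 11.8]
```

In the tool's units: 0.7 mm is 0.014.

>>> {"fn": "crank_tcp", "kwargs": {"deltas": [0, 0, 0.014, 0, 50, 0, 0, 0.014, 0, 50], "lines": "2,4"}}

```text
tcp_pos: [606.3, -14.4, 126.0]
tcp_rot: [[-1.0, 0.006, 0.001], [0.006, 1.0, 0.001], [-0.001, 0.001, -1.0]]
wrist_force: [-2.1, -1.5, 7.8]
```

>>> {"fn": "crank_tcp", "kwargs": {"deltas": [0, 0, 0.014, 0, 50, 0, 0, 0.014, 0, 50], "lines": "2,4"}}

```text
tcp_pos: [606.3, -14.5, 124.3]
tcp_rot: [[-1.0, 0.006, 0.001], [0.006, 1.0, 0.0], [-0.001, 0.0, -1.0]]
wrist_force: [-1.0, -0.1, 8.3]
```

>>> {"fn": "crank_tcp", "kwargs": {"deltas": [0, 0, 0.014, 0, 50, 0, 0, 0.014, 0, 50], "lines": "2,4"}}

```text
tcp_pos: [606.3, -14.5, 123.0]
tcp_rot: [[-1.0, 0.006, 0.001], [0.006, 1.0, 0.0], [-0.001, 0.0, -1.0]]
wrist_force: [-0.9, -0.6, 8.8]
```

>>> {"fn": "crank_tcp", "kwargs": {"deltas": [0, 0, 0.014, 0, 50, 0, 0, 0.01, 0, 50], "lines": "2,4"}}

```text
tcp_pos: [606.3, -14.4, 122.0]
tcp_rot: [[-1.0, 0.006, 0.001], [0.006, 1.0, 0.001], [-0.001, 0.001, -1.0]]
wrist_force: [-3.4, -0.2, 13.4]
```

>>> {"fn": "crank_tcp", "kwargs": {"deltas": [0, 0, 0.01, 0, 50, 0, 0, 0.01, 0, 50], "lines": "2,4"}}

```text
tcp_pos: [606.3, -14.5, 121.9]
tcp_rot: [[-1.0, 0.006, 0.0], [0.006, 1.0, 0.001], [-0.0, 0.001, -1.0]]
wrist_force: [-5.5, -0.3, 17.3]
```

>>> {"fn": "crank_tcp", "kwargs": {"deltas": [0, 0, 0.01, 0, 50], "lines": "2,4"}}

```text
tcp_pos: [606.3, -14.5, 121.9]
tcp_rot: [[-1.0, 0.005, 0.0], [0.005, 1.0, 0.001], [-0.0, 0.001, -1.0]]
wrist_force: [-6.3, 0.7, 19.1]
```

The travel stopped hard after 7.5 mm. I'll ease off, release and lift away.

In the tool's units: -1 mm is -0.02, -0.5 mm is -0.01.

>>> {"fn": "crank_tcp", "kwargs": {"deltas": [0, 0, -0.02, 0, 50, 0, 0, -0.01, 0, 50, 0, 0, 0, 0, 62, 0, 0, 0, 0, 68, 0, 0, 0, 0, 74, 0, 0, 0, 0, 74, 0, 0, 0, 0, 74, 0, 0, 0, 0, 74]}}

```text
t: 33.73
tcp_pos: [605.2, -14.2, 119.3]
tcp_rot: [[-1.0, 0.007, -0.001], [0.007, 1.0, 0.0], [0.001, 0.0, -1.0]]
wrist_force: [0.2, -0.1, -0.0]
width: 73.6
grasp_force: 0.0
```

```bash
python3 - <<'E'
from h import *
s=imaging.get_image('scene');cv2.imwrite('pics/s12f.png',s);foot(s)
for n in('s11f','s12f'):
    i=cv2.imread(f'pics/{n}.png');h=cv2.cvtColor(i,cv2.COLOR_BGR2HSV)[175:215,318:350]
    m=cv2.inRange(h,(0,110,80),(8,255,255))|cv2.inRange(h,(172,110,80),(180,255,255));print(n,"red px right of bin",cv2.countNonZero(m))
E
```

```text
foot [294 215] [542.18  88.52]
skirt [307 204] [600.25  96.23]
right [308 203] [604.84  97.41]
s11f red px right of bin 29
s12f red px right of bin 6
```

In the tool's units: -10 mm is -0.2, 10 mm is 0.2.

>>> {"fn": "crank_tcp", "kwargs": {"deltas": [0, 0, 0, 0, 80, 0, 0, -0.2, 0, 80, 0, 0, -0.3, 0, 80, 0, 0, -0.5, 0, 80, 0.2, 0, -0.6, 0, 80, 0.4, 0, -0.6, 0, 80, 0.6, 0, -0.4, 0, 80, 0.6, 0, 0, 0, 80, 0.6, 0, 0, 0, 80, 0, 0, 0, 0, 80], "lines": "1,4"}}

```text
t: 34.62
tcp_pos: [479.2, -14.2, 249.1]
tcp_rot: [[-1.0, 0.007, -0.006], [0.007, 1.0, 0.002], [0.006, 0.002, -1.0]]
wrist_force: [-0.7, -1.2, -0.4]
```

```bash
python3 - <<'E'
from h import *
s=imaging.get_image('scene');cv2.imwrite('pics/s13f.png',s);foot(s)
for n in('scene0','s11f','s13f'):
    h=cv2.cvtColor(cv2.imread(f'pics/{n}.png'),cv2.COLOR_BGR2HSV)[175:215,322:350]
    m=cv2.inRange(h,(0,110,80),(8,255,255))|cv2.inRange(h,(172,110,80),(180,255,255));print(n,cv2.countNonZero(m))
# expected corners for a seated, level bin: face x 657.5, sill 137, centre y -14
o=np.array([657.5-55,-14,137-56])
for b in((-54,-30,0),(53,-30,0),(55,-30,60),(-55,-30,42)):print(b,proj('scene',o+b))
g=cv2.inRange(cv2.cvtColor(s,cv2.COLOR_BGR2HSV),(105,120,40),(125,255,255))[150:235,250:335]
c=max(cv2.findContours(g,0,2)[0],key=cv2.contourArea);print((cv2.approxPolyDP(c,1.5,True)[:,0]+[250,150]).tolist())
E
```

```text
foot [294 215] [542.18  88.52]
skirt [318 198] [651.61  90.58]
right [318 198] [651.61  90.58]
scene0 28
s11f 27
s13f 5
(-54, -30, 0) [295.52 216.03]
(53, -30, 0) [318.81 199.96]
(55, -30, 60) [319.27 183.58]
(-55, -30, 42) [294.89 204.72]
[[317, 179], [309, 176], [287, 190], [287, 194], [281, 198], [283, 209], [287, 208], [293, 211], [295, 215], [299, 209], [316, 197], [318, 198]]
```

The bin matches the seated pose to within 2 px, and the visible red strip pixels dropped from 28 to 5. The arm is clear, so I'm handing it in.

```bash
python3 -c "
from cell import ticket
print(ticket.finish_job())"
```

```text
the job is handed in; nothing more can be done
None
```

The blue bin hangs level on the rail beside the red one and is pressed home with the red strip down (about 3 mm expected). The gripper is clear and the job was handed in at about 35 s, though no verdict came back.

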